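# Cap the connector jar

## Task

The connectors are back in their jar, so close it: its cap was left standing on edge on the desk. Lay the cap open side down, take it again from above, set it on the jar's neck and screw it clockwise, regripping between turns, until it is fully home, level and not cross-threaded. Leave everything else on the desk where it is.

Things in the scene. Friction and masses are not known exactly. Their poses are not given: they have to be found in the camera images.
- cap: Loose black twelve-sided screw cap, 52 mm across flats, 26 mm high, 25-50 g, stiff. Origin: centre of its closed outer face; +z runs to the open end, so it is level at the start (the cap stands on edge on one flat, origin 26 mm up) and must point down on the jar. Flats face 0, 30, 60.. degrees about z from +x; at the start +x is level too.
- cap_open (a point): Centre of the cap's open end, 26 mm from its closed face; axes as the cap. Bore 47 mm, closed face 3 mm thick with a white liner inside.
- cap_lug (a point): The cap's first thread lug, on its +x side, 6.5 mm in from the open end. Three round lugs 2.6 mm thick, 120 degrees apart along the thread, reach in to 39 mm across; this one is the lowest once the cap is right way up.
- jar: Clear square glass jar, 72 mm wide, of aluminium connectors, wedged in a dark oak block (110 mm square, 30 mm high); it cannot turn or move. Origin: centre of the block's underside, z up. Glass square up to 80 mm, rounded shoulder to 92 mm, then a neck 38 mm in diameter that tapers over its top 7 mm to a 32 mm rim at 124 mm.
- jar_rim (a point): Centre of the jar's mouth at rim height (124 mm above the desk), axes as the jar. Fully home, the cap's liner sits on the rim: the cap's origin is 3 mm above this point and its open edge 23 mm below it, 9 mm clear of the shoulder.
- thread_start (a point): Upper end of the jar's one right-hand thread ridge (pitch 5 mm, 2.3 turns, 45 mm over the ridge), 22.5 mm from the axis, 8.2 mm below the rim. Set on with cap_lug 0 to 110 degrees counter-clockwise of here (from above) the cap sits level, its origin 9 mm above the rim; turned clockwise it is drawn in, home 1.25 turns past here. Elsewhere it sits up to 9 degrees askew and can cross-thread.
- key: Bystander: chrome straight key, steel base 120 x 70 mm, 65 mm high, 0.8 kg, lever along its x axis, black knob overhanging its -x end by 25 mm. Origin: centre of its underside.
- radio: Bystander: black handheld transceiver lying on its back, 110 x 56 x 34 mm plus a 105 mm antenna along its +x. Origin: centre of the case's underside.
- mug: Bystander: white mug, 80 mm across, 92 mm high, handle on its +y side, two red screwdrivers in it sticking up to 200 mm. Origin: centre of its underside.
- tweezers: Bystander: stainless tweezers lying flat, 130 mm long, 6 mm high, points to its +x. Origin: middle, on the desk.
Mind the look-alikes: they are no part of the job. Several things have the shape of the cap; the one meant has the colours described above.

How it is judged:
By the outcome, as a careful person would: the job done as asked, in the order asked, and still so for the second after the job is handed in, with the robot touching nothing.
It also fails if it takes over 72 s, if anything falls off the work surface, if the arm or the gripper's body presses on something with over 40 N, if the wrist force passes 120 N, or if a joint passes its speed limit or range.

## Robot

A 6-joint arm with a two-finger parallel gripper is mounted at the origin on the work surface. World frame = base frame: x ahead of the robot, y to its left, z up, the work surface at z = 0. Lengths are in m, angles in rad, forces in N, time in s.
With the tool pointing down it reaches from about 0.3 to 0.875 m from the base axis. Payload 4.2 kg.
Tool frame: the origin (TCP) lies at the very end of the fingers, on their centre line; the grasp point (between the pads) lies arm.hold_point_z behind it (arm.hold_point_z is the distance from the TCP to the grasp point, in m); x points along the fingers, y is the direction in which the jaws open and shut, and the axes are right-handed (so a half turn about x gives the same grasp; the last joint's range is limited). The gripper opens to 85 mm and grips with 20 to 120 N. Pads are 22 mm wide; open, the fingers measure 114 mm over their backs; the gripper's body (76 mm by 85 mm) begins 54 mm behind the grasp point. The pads swing forward as they close: fully open they stand 13 mm farther back than shut.
Start: joints at [1.294, 0.32, 1.565, -0, 1.257, -0.02], TCP at [0.146, 0.556, 0.231] pointing down, gripper open.
Joint ranges: [-3.11, 3.11], [-0.84, 2.01], [0.21, 2.61], [-1.34, 4.49], [0.05, 2.63], [-2.56, 2.56]. Speed limits (rad/s): [2.57, 2.57, 3.14, 3.14, 3.14, 3.14].

## Interface

Orientations are given as [roll, pitch, yaw] about the fixed x, y, z axes, in that order (R = Rz(yaw) Ry(pitch) Rx(roll)).
In Python, from station import arm gives the robot as it stands. The module is installed in compiled form; this text tells all that it offers.
- The arm moves only by the tool step_arm, never from a script. Its arguments are lists of equal length, an entry for each row: "slide": the shift along the tool's x, y, z in cm, a list of three; "twist": the turn about the tool's x in degrees. In form: {"slide": [[dx, dy, dz], ...], "twist": [twist, ...]}. A call has exactly 5 rows; each row shifts and turns the commanded pose from where the row before left it, along the tool's axes as they then stand; what a row does not reach is not made up. A row lasts 1/8 s, in which the tool goes at most 62.5 mm and 10.7 degrees, less where a joint would pass 70% of its speed; a pose out of reach is approached as far as the arm can. A call with a gripper value outside its range is refused whole. "jaw" is the opening, from 0 (shut) to 1 (fully open), set as the call begins (left out, the last holds). The fingers move at their own pace and stop on an object; "squeeze" is the grip in N (left out, the last holds). Time passes only in rows, so rows that do not move let the fingers close, or fill a call up. It gives the time, the measured TCP pose, the force and the opening at its end, in the units of the state.
- arm.get_state(): the state, without advancing time (a new reading comes with each control period).
- arm.grab_frame(name): name is "scene" or "top"; returns the picture (480x640x3 uint8, red, green, blue); there is no depth.
- arm.camera_info(name): a dict with "K" (3x3 intrinsics, pixels), "R" (3x3) and "t" (3): a world point X has camera coordinates R X + t. Camera axes: x right, y down, z forward; pixel columns grow to the right and rows downward; lengths in m; the calibration is good to about 2 mm. A picture is of the moment at which its call begins. camera_info takes no time and is no camera call.
- arm.close_job(): hands the job in, once; it reports no verdict.
The state is a dict: "time": time; "joint_pos": joint angles; "qd": joint speeds; "effort": joint torques, N m; "ee_pos": TCP position; "eef_rot": TCP orientation; "force": force on the tool from outside, world axes, zero at the start; "ft_torque": the same for the moment, N m; "opening": opening from 0.0 (shut) to 1.0 (fully open).
Only numpy, scipy, OpenCV 4.12 (cv2) and the standard library are available. Lean on these libraries where they do the work, as an engineer would, in place of code of your own. Each camera call takes 0.05 s, during which the arm holds its last target. There are 200 camera calls.

## Working session

There is one attempt and no reset: what is moved stays moved. The work goes in short steps, Python scripts to look and compute and a tool call to move; the robot and the scene stay as the last step left them, time stands still between calls to the robot, and variables do not carry over. Pictures are saved under pics/ and viewed, about 8 in all and at most 12, crops included, and the job is handed in when it is done.

Besides the shell and the picture viewer there is one more tool, called after "Request:" by a JSON object that holds its "name" and its "arguments". step_arm: Moves the arm, as the interface text tells. Its arguments: {"type":"object","properties":{"slide":{"type":"array","items":{"type":"array","items":{"type":"number"}}},"twist":{"type":"array","items":{"type":"number"}},"jaw":{"type":"number"},"squeeze":{"type":"number"}},"required":["slide","twist"]}

```bash
mkdir -p pics; cat > h.py <<'E'
from station import arm
import numpy as np, cv2
def ray(cam,u,v):
    c=arm.camera_info(cam);K,R,t=map(np.array,(c["K"],c["R"],c["t"]))
    return -R.T@t, R.T@np.linalg.inv(K)@np.array([u,v,1.])
def atz(cam,u,v,z):
    o,d=ray(cam,u,v); return o+d*(z-o[2])/d[2]
def proj(cam,X):
    c=arm.camera_info(cam);K,R,t=map(np.array,(c["K"],c["R"],c["t"]))
    p=(K@(R@np.atleast_2d(X).T+t.reshape(3,1))); return (p[:2]/p[2]).T
def snap(cam,name,box=None,s=1):
    im=arm.grab_frame(cam)
    np.save(f"pics/{name}.npy",im)
    if box: x0,y0,x1,y1=box; im=im[y0:y1,x0:x1]
    im=cv2.resize(im,None,fx=s,fy=s,interpolation=cv2.INTER_CUBIC)
    cv2.imwrite(f"pics/{name}.png",im[:,:,::-1])
E
python3 - <<'E'
from h import *
np.set_printoptions(precision=4,suppress=True)
snap("scene","s0");snap("top","t0")
print(arm.get_state(), arm.hold_point_z)
for c in("scene","top"):
    i=arm.camera_info(c);print(i,ray(c,320,240))
E
```

```text
{'time': 0.1, 'joint_pos': array([ 1.294 ,  0.3202,  1.5656,  0.    ,  1.2574, -0.02  ]), 'qd': array([-0.0001, -0.001 , -0.0031, -0.0008,  0.0011, -0.0001]), 'effort': array([  0.0011, -41.641 , -23.4706,  -0.0001,   0.0048,  -0.    ]), 'ee_pos': array([0.1459, 0.5557, 0.2306]), 'eef_rot': array([-1.6   ,  1.5692, -1.8568]), 'force': array([0.5627, 0.6938, 0.2421]), 'ft_torque': array([0.0048, 0.0425, 0.0048]), 'opening': 1.0009284047503373} 0.0187
{'K': array([[507.3349,   0.    , 313.5879],
       [  0.    , 507.3349, 235.7896],
       [  0.    ,   0.    ,   1.    ]]), 'R': array([[ 0.5177,  0.8555, -0.0049],
       [ 0.5441, -0.3337, -0.7698],
       [-0.6602,  0.3959, -0.6383]]), 't': array([-0.2747, -0.2016,  1.4249])} (array([ 1.1927, -0.3964,  0.7529]), array([-0.6491,  0.4039, -0.6447]))
{'K': array([[505.468 ,   0.    , 322.7234],
       [  0.    , 505.468 , 239.4683],
       [  0.    ,   0.    ,   1.    ]]), 'R': array([[-0.1953, -0.9807, -0.0054],
       [-0.9606,  0.1923, -0.2006],
       [ 0.1978, -0.034 , -0.9797]]), 't': array([0.0816, 0.5303, 1.1284])} (array([0.3021, 0.0163, 1.2123]), array([ 0.1978, -0.0285, -0.9798]))
```

View pics/s0.png

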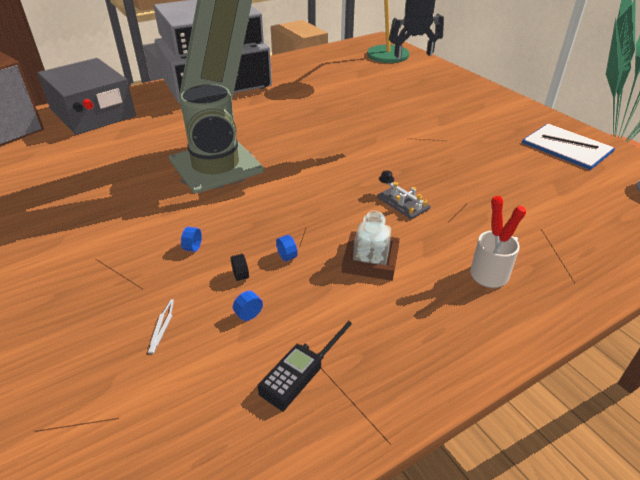

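View pics/t0.png

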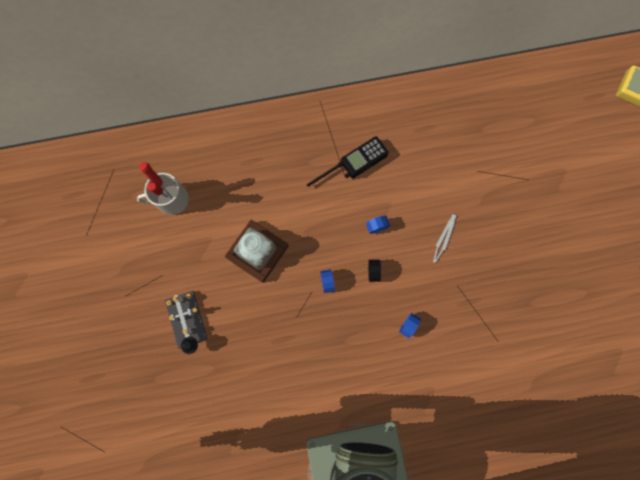

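Scene view: the black cap is at (240,267) and blue look-alikes are at (191,239), (287,248) and (248,306). The jar is at (373,245). In the top view the cap is at (375,270), the blue ones at (377,225), (327,281) and (410,325), and the jar at (256,250). The choice is the black one; one close mosaic will check it.

```bash
python3 - <<'E'
from h import *
s=np.load("pics/s0.npy");t=np.load("pics/t0.npy")
def c(im,x,y,w): return cv2.resize(im[y-w:y+w,x-w:x+w],(400,300) if 0 else (300,300),interpolation=cv2.INTER_CUBIC)
m=np.vstack([np.hstack([c(s,240,267,20),c(t,375,270,18)]),np.hstack([c(s,374,228,22),c(t,256,248,22)])])
m=np.clip(m.astype(float)*1.0,0,255)
m[:300]=255*(m[:300]/255)**.5
cv2.imwrite("pics/m0.png",m[:,:,::-1])
print("cap",atz("scene",240,267,.026),atz("top",375,270,.03))
for n,p,q in(("jar",(374,214),(254,244)),):
  print(n,atz("scene",*p,.124),atz("top",*q,.124))
print("block",[atz("top",*p,.03)[:2] for p in((254,222),(288,246),(263,280),(227,254))])
E
```

```text
cap [ 0.44778715 -0.12971264  0.026     ] [ 0.44458649 -0.13115474  0.03      ]
jar [0.54699259 0.13525412 0.124     ] [0.54150531 0.12850001 0.124     ]
block [array([0.61537243, 0.12910033]), array([0.54148587, 0.05952962]), array([0.47301079, 0.13195598]), array([0.55091196, 0.20521921])][ WARN:0@0.106] global loadsave.cpp:1063 imwrite_ Unsupported depth image for selected encoder is fallbacked to CV_8U.
```

View pics/m0.png

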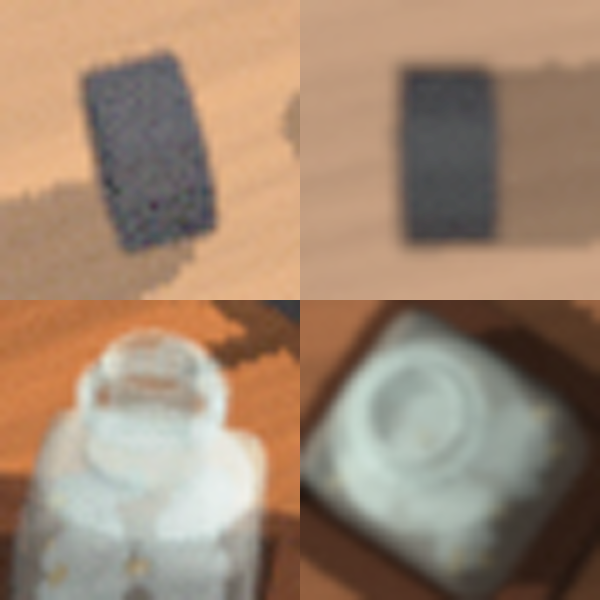

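The close crop confirms a black cap on edge, and the blue ones are ruled out. Its end faces are nearly edge-on to both cameras, so I'll lift it and yaw it to see which end is open.

```bash
cat > fit.py <<'E'
from h import *
from scipy.optimize import minimize
def mask(im,box):
    x0,y0,x1,y1=box; m=np.zeros(im.shape[:2],np.uint8)
    c=im[y0:y1,x0:x1].astype(int); m[y0:y1,x0:x1]=((c.max(2)-c.min(2))<22)&(c.max(2)<100)
    return m
def prism(x,y,yaw):
    a=np.array([np.cos(yaw),np.sin(yaw),0]);b=np.array([-a[1],a[0],0]);k=np.radians(15+30*np.arange(12));r=.026/np.cos(np.pi/12)
    ring=r*np.cos(k)[:,None]*b+r*np.sin(k)[:,None]*[0,0,1]+[x,y,.026]
    return np.vstack([ring+.013*a,ring-.013*a])
def hullmask(P,cam,sc=1):
    h=cv2.convexHull(proj(cam,P).astype(np.float32)); m=np.zeros((480,640),np.uint8)
    cv2.fillConvexPoly(m,np.round((h+0)*16).astype(np.int32),255,cv2.LINE_AA,4); return m/255.
E
python3 - <<'E'
from fit import *
d=[("scene",np.load("pics/s0.npy"),(220,247,260,287)),("top",np.load("pics/t0.npy"),(357,252,393,288))]
M={c:mask(i,b) for c,i,b in d}
for c in M: print(c,M[c].sum(),np.argwhere(M[c]).mean(0)[::-1],[np.ptp(np.argwhere(M[c])[:,k]) for k in(0,1)])
for cams in(["scene"],["top"],["scene","top"]):
    f=lambda p:sum(np.abs(hullmask(prism(p[0]/100,p[1]/100,p[2]),c)-M[c]).sum() for c in cams)
    best=min((minimize(f,[44.6,-13,y0],method="Nelder-Mead",options=dict(initial_simplex=[[44.6,-13,y0],[45.2,-13,y0],[44.6,-12.4,y0],[44.6,-13,y0+.15]])) for y0 in(1.2,1.4,1.6)),key=lambda r:r.fun)
    print(cams,best.x,best.fun)
print("rim",atz("scene",374.3,216,.124),atz("top",251.4,242.5,.124))
E
```

```text
scene 326 [239.43865031 267.09202454] [np.int64(25), np.int64(17)]
top 242 [374.45867769 270.07024793] [np.int64(20), np.int64(11)]
['scene'] [ 44.81834947 -13.13335912   1.25118214] 68.0
['top'] [ 44.45894039 -12.99997696   1.26779176] 85.78039215686275
['scene', 'top'] [ 44.60764011 -13.06079342   1.24730171] 154.30588235294118
rim [0.55274577 0.13176563 0.124     ] [0.54593787 0.13353891 0.124     ]
```

```bash
cat > plan.py <<'E'
import sys; from h import *
from scipy.spatial.transform import Rotation as Ro
np.set_printoptions(precision=4,suppress=True)
def st(p=True):
    s=arm.get_state(); R=Ro.from_euler("xyz",s["eef_rot"]).as_matrix()
    h=np.degrees(np.arctan2(R[1,1],R[0,1]))
    if p: print("t",s["time"],"pos",s["ee_pos"],"heady",round(h,2),"down",R[:,0],"j6",s["joint_pos"][5],"F",s["force"],"op",s["opening"])
    return s,R,h
def plan(tgt,head,n,start=None):
    """rows taking TCP to tgt with tool-y heading 'head' (mod 180 unless |.|>400)"""
    s,R,h=st(); p=s["ee_pos"] if start is None else np.array(start)
    tw=-((head-h+90)%180-90)      # +twist = clockwise from above
    d=np.array(tgt)-p; rows=[]
    for i in range(n):
        Ri=R@Ro.from_euler("x",tw*i/n,degrees=True).as_matrix()
        rows.append(np.round(Ri.T@d/n*100,2).tolist())
    for i in range(0,n,5): print(rows[i:i+5])
    print("twist/row",tw/n,"total",tw)
E
python3 - <<'E'
from plan import *
plan([.446,-.1305,.20],np.degrees(1.25)-90,20)
E
```

```text
t 0.1 pos [0.1459 0.5557 0.2306] heady 75.29 down [-0.0004 -0.0015 -1.    ] j6 -0.01999045431183113 F [0.5627 0.6938 0.2421] op 1.0009284047503373
[[0.16, -2.94, 2.32], [0.16, -3.1, 2.1], [0.16, -3.25, 1.86], [0.16, -3.38, 1.61], [0.16, -3.49, 1.35]]
[[0.16, -3.59, 1.08], [0.16, -3.66, 0.81], [0.16, -3.71, 0.53], [0.16, -3.74, 0.25], [0.16, -3.74, -0.03]]
[[0.16, -3.73, -0.32], [0.16, -3.7, -0.6], [0.16, -3.64, -0.87], [0.16, -3.57, -1.14], [0.16, -3.47, -1.41]]
[[0.16, -3.35, -1.67], [0.16, -3.22, -1.91], [0.16, -3.07, -2.15], [0.16, -2.9, -2.38], [0.16, -2.71, -2.59]]
twist/row -4.31665875772155 total -86.33317515443099
```

```bash
python3 - <<'E'
s=open("plan.py").read()
s=s.replace('def plan(tgt,head,n,start=None):','def plan(tgt,head,n,start=None,j6=0):').replace('    tw=-((head-h+90)%180-90)      # +twist = clockwise from above\n','''    q=np.degrees(np.arctan2(tgt[1],tgt[0])); hs=[head+180*k for k in range(-4,5)]
    H=min(hs,key=lambda x:abs(q-x-j6)); c=np.degrees(s["joint_pos"]); hc=c[0]-c[5]; tw=hc-H; print("j6 target",q-H)
''')
open("plan.py","w").write(s)
from plan import *
plan([.446,-.1305,.20],np.degrees(1.25)-90,20)
E
```

```text
t 0.1 pos [0.1459 0.5557 0.2306] heady 75.29 down [-0.0004 -0.0015 -1.    ] j6 -0.01999045431183113 F [0.5627 0.6938 0.2421] op 1.0009284047503373
j6 target 2.0707524020674803
[[0.16, -2.94, 2.32], [0.16, -2.74, 2.55], [0.16, -2.52, 2.77], [0.16, -2.29, 2.97], [0.16, -2.04, 3.14]]
[[0.16, -1.77, 3.3], [0.16, -1.5, 3.43], [0.16, -1.21, 3.54], [0.16, -0.92, 3.63], [0.16, -0.62, 3.69]]
[[0.16, -0.32, 3.73], [0.16, -0.01, 3.74], [0.16, 0.3, 3.73], [0.16, 0.6, 3.7], [0.16, 0.9, 3.64]]
[[0.16, 1.19, 3.55], [0.16, 1.48, 3.44], [0.16, 1.76, 3.31], [0.16, 2.02, 3.15], [0.16, 2.27, 2.98]]
twist/row 4.683354678624654 total 93.66709357249307
```

Request:
{"name": "step_arm", "arguments": {"slide": [[0.16,-2.94,2.32],[0.16,-2.74,2.55],[0.16,-2.52,2.77],[0.16,-2.29,2.97],[0.16,-2.04,3.14]], "twist": [4.68,4.68,4.68,4.68,4.68], "jaw": 1}}

```text
time: 0.72
ee_pos: [0.2212, 0.3831, 0.2229]
eef_rot: [-1.267, 1.57, -1.935]
force: [0.3, 0.4, -0.5]
opening: 1.002
```

Request:
{"name": "step_arm", "arguments": {"slide": [[0.16,-1.77,3.3],[0.16,-1.5,3.43],[0.16,-1.21,3.54],[0.16,-0.92,3.63],[0.16,-0.62,3.69]], "twist": [4.68,4.68,4.68,4.68,4.68]}}

```text
time: 1.35
ee_pos: [0.2961, 0.2118, 0.2151]
eef_rot: [-1.487, 1.571, -2.563]
force: [0.1, -0.7, 0.3]
opening: 1.0
```

Request:
{"name": "step_arm", "arguments": {"slide": [[0.16,-0.32,3.73],[0.16,-0.01,3.74],[0.16,0.3,3.73],[0.16,0.6,3.7],[0.16,0.9,3.64]], "twist": [4.68,4.68,4.68,4.68,4.68]}}

```text
time: 1.98
ee_pos: [0.3712, 0.0403, 0.2071]
eef_rot: [-2.197, 1.57, 2.602]
force: [0.0, 0.2, 0.4]
opening: 1.003
```

Request:
{"name": "step_arm", "arguments": {"slide": [[0.16,1.19,3.55],[0.16,1.48,3.44],[0.16,1.76,3.31],[0.16,2.02,3.15],[0.16,2.27,2.98]], "twist": [4.68,4.68,4.68,4.68,4.68]}}

```text
time: 2.6
ee_pos: [0.4465, -0.1311, 0.1989]
eef_rot: [-1.892, 1.57, 2.498]
force: [0.2, 0.3, 0.6]
opening: 1.0
```

```bash
python3 - <<'E'
from plan import *
plan([.446,-.1305,.012],np.degrees(1.25)-90,5)
E
```

```text
t 2.6 pos [ 0.4465 -0.1311  0.1989] heady -18.48 down [-0.0005  0.0004 -1.    ] j6 0.012074325986571021 F [0.2286 0.3364 0.6169] op 1.0003852092222398
j6 target 2.0707524020674803
[[3.74, -0.01, -0.01], [3.74, -0.01, -0.01], [3.74, -0.01, -0.01], [3.74, -0.01, -0.01], [3.74, -0.01, -0.01]]
twist/row -0.01969841125513838 total -0.09849205627569191
```

Request:
{"name": "step_arm", "arguments": {"slide": [[4.2,0,0],[4.2,0,0],[4.2,0,0],[4.2,0,0],[2.5,0,0]], "twist": [0,0,0,0,0]}}

```text
time: 3.22
ee_pos: [0.4451, -0.1295, 0.0042]
eef_rot: [-1.584, 1.567, 2.809]
force: [0.1, 0.8, -1.3]
opening: 0.996
```

Request:
{"name": "step_arm", "arguments": {"slide": [[0,0,0],[0,0,0],[0,0,0],[0,0,0],[0,0,0]], "twist": [0,0,0,0,0], "jaw": 0, "squeeze": 25}}

```text
time: 3.85
ee_pos: [0.4469, -0.1301, 0.0071]
eef_rot: [1.628, 1.569, -0.262]
force: [0.4, -0.2, 4.5]
opening: 0.621
```

Request:
{"name": "step_arm", "arguments": {"slide": [[0,0,0],[0,0,0],[0,0,0],[0,0,0],[0,0,0]], "twist": [0,0,0,0,0]}}

```text
time: 4.47
ee_pos: [0.4469, -0.1301, 0.007]
eef_rot: [1.64, 1.569, -0.251]
force: [-0.7, 0.4, 5.6]
opening: 0.619
```

Request:
{"name": "step_arm", "arguments": {"slide": [[-1,0,0],[-2.5,0,0],[-2.5,0,0],[-3,0,0],[-3,0,0]], "twist": [0,9,9,9,9]}}

```text
time: 5.1
ee_pos: [0.446, -0.1298, 0.1276]
eef_rot: [-1.444, 1.571, 2.315]
force: [0.7, -0.2, -1.0]
opening: 0.618
```

Request:
{"name": "step_arm", "arguments": {"slide": [[0,0,0],[0,0,0],[0,0,0],[0,0,0],[0,0,0]], "twist": [9,9,9,9,9]}}

```text
time: 5.72
ee_pos: [0.446, -0.1298, 0.1266]
eef_rot: [-0.802, 1.571, 2.172]
force: [0.3, 0.3, -1.0]
opening: 0.619
```

```bash
python3 - <<'E'
from plan import *
s,_,_=st(); p=proj("scene",s["ee_pos"]+[0,0,.0187])[0].astype(int);print(p)
snap("scene","c1",(p[0]-30,p[1]-30,p[0]+30,p[1]+30),8)
E
```

```text
t 5.725 pos [ 0.446  -0.1298  0.1266] heady -99.61 down [-0.0001  0.0001 -1.    ] j6 1.4303924068927332 F [ 0.3136  0.2821 -1.0258] op 0.6190888840117654
[233 221]
```

View pics/c1.png

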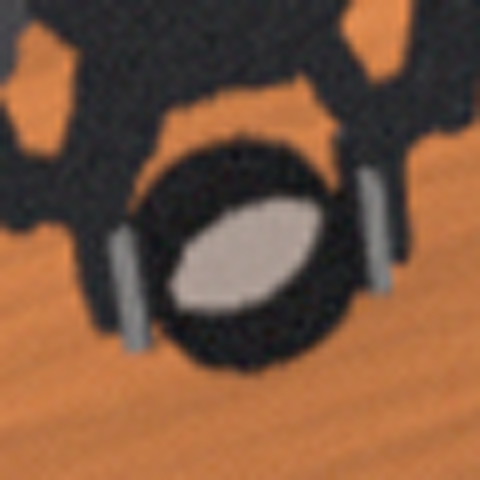

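The cap's open end with the white liner faces the scene camera, with the liner lens running from (170,295) to (320,205) in the crop. So the open end originally pointed along heading 71.6°. The lens looks cut at its upper left, so I'll test both lug hypotheses against the picture.

```bash
cat > lug.py <<'E'
from plan import *
def sim(C,zh,sx,cam="scene",S=16):
    """C = mid cap; zh=heading (deg) of +z; sx=+1: y up. visible-liner mask supersampled"""
    z=np.array([np.cos(np.radians(zh)),np.sin(np.radians(zh)),0]); y=np.array([0,0,1.])*sx; x=np.cross(y,z)
    O=C-.013*z; k=np.linspace(0,2*np.pi,90,endpoint=False)
    P=lambda r,d,k: O+d*z+r*(np.cos(k)[:,None]*x+np.sin(k)[:,None]*y)
    def fill(X):
        m=np.zeros((480,640),np.uint8); h=cv2.convexHull(proj(cam,X).astype(np.float32)); cv2.fillConvexPoly(m,np.round(h*16).astype(np.int32),255,cv2.LINE_AA,4); return m/255.
    m=np.minimum(fill(P(.0235,.003,k)),fill(P(.0235,.026,k)))
    for i in range(3):
        for dk in(1,):
            a=np.radians(120*i*dk); d=.0195-i*.00167; q=np.linspace(a-.06,a+.06,5)
            L=np.vstack([P(r,dd,q) for r in(.0195,.0245) for dd in(d-.0013,d+.0013)]); m=m*(1-fill(L))
    return m
E
python3 - <<'E'
from lug import *
from scipy.ndimage import shift
s,R,h=st(False); im=np.load("pics/c1.npy").astype(float); g=im.mean(2)
C=s["ee_pos"]+[0,0,.019]; p=proj("scene",C)[0]
x,y=p.astype(int); sl=np.s_[y-14:y+15,x-15:x+16]
ob=np.clip((g-25)/(160-25),0,1); c=im.max(2)-im.min(2); ob=ob*(c<45)
fx=np.zeros_like(g)
yy,xx=np.mgrid[:480,:640]; fx=(np.hypot(xx-230-.2,yy-222)<11.5)
ob=ob*fx
for zh in(h+84,h+90,h+96):
  for sx in(1,-1):
    m=sim(C,zh,sx)
    e=min((np.abs(shift(m,(a,b),order=1)[sl]-ob[sl]).sum(),a,b) for a in np.arange(-3,3.1,.5) for b in np.arange(-5,3.1,.5))
    print(round(zh,1),sx,e,m.sum(),ob.sum())
big=lambda a:cv2.resize(a[sl],None,fx=8,fy=8,interpolation=cv2.INTER_NEAREST)
cv2.imwrite("pics/lug.png",255*np.hstack([big(ob),big(sim(C,h+90,1)),big(sim(C,h+90,-1))]))
E
```

```text
-15.8 1 (np.float64(72.64529881669444), np.float64(0.5), np.float64(-2.0)) 225.21253364090737 182.88641975308641
-15.8 -1 (np.float64(74.0518988423256), np.float64(0.5), np.float64(-2.5)) 223.68950403690886 182.88641975308641
-9.8 1 (np.float64(60.29211670724935), np.float64(0.5), np.float64(-1.5)) 218.73221068819686 182.88641975308641
-9.8 -1 (np.float64(57.62542953564869), np.float64(0.5), np.float64(-1.5)) 213.1837447135717 182.88641975308641
-3.8 1 (np.float64(48.65707719253279), np.float64(0.5), np.float64(-0.5)) 205.45454825067281 182.88641975308641
-3.8 -1 (np.float64(48.78812422572514), np.float64(1.5), np.float64(-1.5)) 198.67972318339102 182.88641975308641[ WARN:0@27.982] global loadsave.cpp:1063 imwrite_ Unsupported depth image for selected encoder is fallbacked to CV_8U.
```

View pics/lug.png

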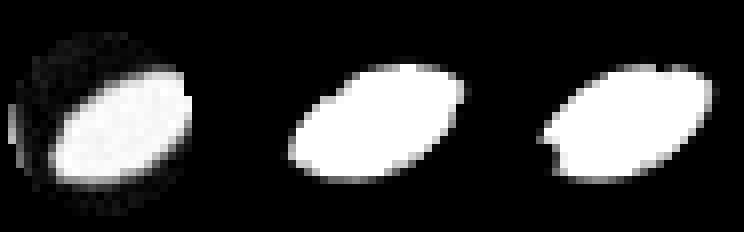

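```bash
python3 - <<'E'
from plan import *
for p in((377,225),(327,281),(410,325),(185,345)): print(atz("top",*p,.026))
plan([.36,.03,.05],0,10)
E
```

```text
[ 0.5508 -0.1599  0.026 ]
[ 0.4417 -0.0152  0.026 ]
[ 0.3039 -0.1833  0.026 ]
[0.3608 0.3343 0.026 ]
t 5.775 pos [ 0.446  -0.1298  0.1266] heady -99.79 down [-0.0002  0.0002 -1.    ] j6 1.4335027855137286 F [ 0.3023 -0.5915 -0.277 ] op 0.6166639760856044
j6 target 4.763641690726178
[[0.77, -1.43, 1.12], [0.77, -1.6, 0.85], [0.77, -1.72, 0.56], [0.77, -1.8, 0.26], [0.77, -1.81, -0.06]]
[[0.77, -1.78, -0.37], [0.77, -1.69, -0.67], [0.77, -1.54, -0.96], [0.77, -1.35, -1.21], [0.77, -1.12, -1.42]]
twist/row -9.978442297118097 total -99.78442297118096
```

```bash
python3 - <<'E'
from plan import *
plan([.36,.06,.10],0,10)
E
```

```text
t 5.775 pos [ 0.446  -0.1298  0.1266] heady -99.79 down [-0.0002  0.0002 -1.    ] j6 1.4335027855137286 F [ 0.3023 -0.5915 -0.277 ] op 0.6166639760856044
j6 target 9.462322208025617
[[0.27, -1.72, 1.17], [0.27, -1.9, 0.85], [0.27, -2.02, 0.51], [0.27, -2.08, 0.15], [0.27, -2.07, -0.21]]
[[0.27, -2.01, -0.56], [0.27, -1.88, -0.9], [0.27, -1.69, -1.22], [0.27, -1.46, -1.49], [0.27, -1.18, -1.72]]
twist/row -9.978442297118097 total -99.78442297118096
```

Request:
{"name": "step_arm", "arguments": {"slide": [[0.27,-1.72,1.17],[0.27,-1.9,0.85],[0.27,-2.02,0.51],[0.27,-2.08,0.15],[0.27,-2.07,-0.21]], "twist": [-10,-10,-10,-10,-10]}}

```text
time: 6.4
ee_pos: [0.4021, -0.0349, 0.113]
eef_rot: [-2.804, 1.571, 1.056]
force: [1.0, 0.5, -0.3]
opening: 0.616
```

Request:
{"name": "step_arm", "arguments": {"slide": [[0.27,-2.01,-0.56],[0.27,-1.88,-0.9],[0.27,-1.69,-1.22],[0.27,-1.46,-1.49],[0.27,-1.18,-1.72]], "twist": [-10,-10,-10,-10,-9.8]}}

```text
time: 7.02
ee_pos: [0.358, 0.0596, 0.0995]
eef_rot: [1.941, 1.57, 0.387]
force: [0.7, -0.1, -0.5]
opening: 0.62
```

Request:
{"name": "step_arm", "arguments": {"slide": [[3,0,0],[3,0,0],[2,0,0],[0.8,0,0],[0,0,0]], "twist": [0,0,0,0,0]}}

```text
time: 7.65
ee_pos: [0.3584, 0.059, 0.0113]
eef_rot: [-1.684, 1.57, 3.037]
force: [-0.5, 0.2, 0.4]
opening: 0.617
```

```bash
python3 - <<'E'
from plan import *
st()
E
```

```text
t 7.65 pos [0.3584 0.059  0.0113] heady 0.53 down [-0.0004  0.     -1.    ] j6 0.1219337798908645 F [-0.4795  0.1574  0.4189] op 0.6170726901375572
```

Request:
{"name": "step_arm", "arguments": {"slide": [[0.2,0,0],[0.2,0,0],[0.03,0,0],[0,0,0],[0,0,0]], "twist": [0,0,0,0,0]}}

```text
time: 8.28
ee_pos: [0.3586, 0.059, 0.0071]
eef_rot: [1.93, 1.57, 0.368]
force: [-0.0, -0.0, 0.8]
opening: 0.618
```

Request:
{"name": "step_arm", "arguments": {"slide": [[0,0,0],[0,0,0],[0,0,0],[0,0,0],[0,0,0]], "twist": [0,0,0,0,0], "jaw": 0.8}}

```text
time: 8.9
ee_pos: [0.3584, 0.059, 0.007]
eef_rot: [-2.931, 1.571, 1.79]
force: [0.6, 0.6, -0.4]
opening: 0.8
```

Request:
{"name": "step_arm", "arguments": {"slide": [[-1,0,0],[-2,0,0],[-3,0,0],[-2,0,2],[0,0,2]], "twist": [0,0,0,0,0]}}

```text
time: 9.52
ee_pos: [0.36, 0.0187, 0.0891]
eef_rot: [1.594, 1.566, 0.033]
force: [-0.1, 0.1, 0.8]
opening: 0.803
```

Request:
{"name": "step_arm", "arguments": {"slide": [[0,0,0],[0,0,0],[0,0,0],[0,0,0],[0,0,0]], "twist": [0,0,0,0,0], "jaw": 0}}

```text
time: 10.15
ee_pos: [0.3587, 0.0192, 0.0869]
eef_rot: [-1.896, 1.57, 2.826]
force: [0.2, -0.7, -1.2]
opening: -0.005
```

```bash
python3 - <<'E'
from plan import *
st()
im=arm.grab_frame("scene");p=proj("scene",[.358,.059,.03])[0].astype(int)
np.save("pics/c2.npy",im)
cv2.imwrite("pics/c2.png",cv2.resize(im[p[1]-40:p[1]+40,p[0]-50:p[0]+50],None,fx=5,fy=5)[:,:,::-1])
E
```

```text
t 10.15 pos [0.3587 0.0192 0.0869] heady 0.51 down [-0.0003  0.0001 -1.    ] j6 0.012343311952102613 F [ 0.233  -0.6623 -1.1756] op -0.0054423945501720465
```

View pics/c2.png

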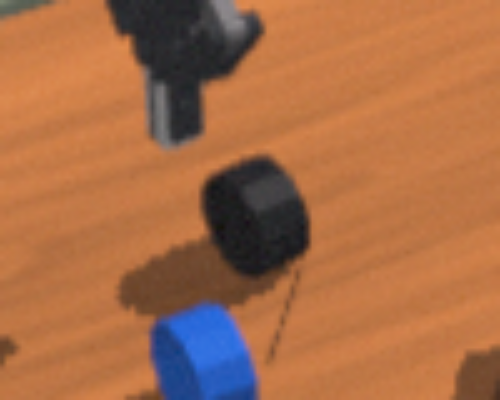

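The cap stands with its closed face toward the near left and the finger tips beside it. Now I'll tip it.

Request:
{"name": "step_arm", "arguments": {"slide": [[2,0,0],[2.2,0,0],[0,0,-0.6],[0,0,-0.5],[0,0,-0.5]], "twist": [0,0,0,0,0]}}

```text
time: 10.82
ee_pos: [0.3592, 0.0355, 0.0457]
eef_rot: [1.671, 1.569, 0.109]
force: [0.2, 0.1, -0.7]
opening: -0.003
```

Request:
{"name": "step_arm", "arguments": {"slide": [[0,0,-0.5],[0,0,-0.5],[0,0,-0.5],[0,0,-0.5],[0,0,-0.5]], "twist": [0,0,0,0,0]}}

```text
time: 11.45
ee_pos: [0.3588, 0.0604, 0.0453]
eef_rot: [1.825, 1.57, 0.262]
force: [-0.4, -0.8, 0.5]
opening: -0.0
```

Request:
{"name": "step_arm", "arguments": {"slide": [[0,0,-0.5],[0,0,-0.5],[0,0,-0.4],[0,0,0],[0,0,0]], "twist": [0,0,0,0,0]}}

```text
time: 12.08
ee_pos: [0.3582, 0.074, 0.0449]
eef_rot: [-1.794, 1.571, 2.927]
force: [0.5, -0.3, 0.2]
opening: -0.001
```

```bash
python3 - <<'E'
from plan import *
st()
im=arm.grab_frame("scene");p=proj("scene",[.358,.085,.03])[0].astype(int)
np.save("pics/c3.npy",im)
cv2.imwrite("pics/c3.png",cv2.resize(im[p[1]-40:p[1]+40,p[0]-50:p[0]+50],None,fx=5,fy=5)[:,:,::-1])
E
```

```text
t 12.075 pos [0.3582 0.074  0.0449] heady 0.49 down [-0.0001  0.     -1.    ] j6 0.16353120155510187 F [ 0.5463 -0.2619  0.2171] op -0.0007280816791810336
```

View pics/c3.png

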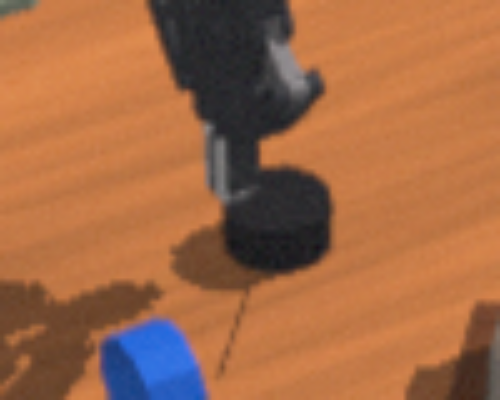

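The cap lies flat with its closed face up, centred near (278,222) in the crop. I'll raise the arm and fit the cap's position, with flats expected at about 0° mod 30.

Request:
{"name": "step_arm", "arguments": {"slide": [[-3,0,0],[-4,0,0],[-4,0,1],[0,0,2],[0,0,2]], "twist": [0,0,0,0,0], "jaw": 1}}

```text
time: 12.75
ee_pos: [0.3589, 0.0234, 0.1556]
eef_rot: [1.632, 1.569, 0.07]
force: [-0.1, 0.6, 0.7]
opening: 0.995
```

```bash
cat >> fit.py <<'E'
def flat(x,y,yaw,z0=0):
    k=yaw+np.radians(15+30*np.arange(12));r=.026/np.cos(np.pi/12)
    ring=np.c_[x+r*np.cos(k),y+r*np.sin(k),0*k+z0]
    return np.vstack([ring,ring+[0,0,.026]])
def fitflat(c,im,x,y,w=24):
    u,v=proj(c,[x,y,.013])[0].astype(int); M=mask(im,(u-w,v-w,u+w,v+w))
    n,l,stt,_=cv2.connectedComponentsWithStats(M); M=(l==l[v,u]).astype(float) if l[v,u] else M
    f=lambda p:np.abs(hullmask(flat(p[0]/100,p[1]/100,p[2]),c)-M).sum()
    r=min((minimize(f,[x*100,y*100,a],method="Nelder-Mead",options=dict(initial_simplex=[[x*100,y*100,a],[x*100+.6,y*100,a],[x*100,y*100+.6,a],[x*100,y*100,a+.15]])) for a in(-.1,.1,.25)),key=lambda r:r.fun)
    print(c,r.x[:2],np.degrees(r.x[2])%30,r.fun,M.sum(),np.argwhere(M).ptp(0) if hasattr(np.ndarray,'ptp') else '')
E
python3 - <<'E'
from fit import *; from plan import st
st()
for c in("scene","top"):
    im=arm.grab_frame(c);np.save(f"pics/d_{c}.npy",im);fitflat(c,im,.358,.098)
E
```

```text
t 12.75 pos [0.3589 0.0234 0.1556] heady 0.5 down [ 0.0016  0.0001 -1.    ] j6 0.024338458339998748 F [-0.1424  0.5679  0.7102] op 0.9951801705616654Traceback (most recent call last):
  File "<stdin>", line 4, in <module>
  File "fit.py", line 23, in fitflat
    print(c,r.x[:2],np.degrees(r.x[2])%30,r.fun,M.sum(),np.argwhere(M).ptp(0) if hasattr(np.ndarray,'ptp') else '')
                                                        ^^^^^^^^^^^^^^^^^^
AttributeError: `ptp` was removed from the ndarray class in NumPy 2.0. Use np.ptp(arr, ...) instead.
```

```bash
sed -i "s/,np.argwhere(M).ptp(0) if hasattr(np.ndarray,'ptp') else '')/)/" fit.py
cat > jar.py <<'E'
from h import *
def ov(im,cam,x,y,yaw,c,w,s=9):
    u,v=proj(cam,[x,y,.09])[0].astype(int); I=cv2.resize(im[v-w:v+w,u-w:u+w],None,fx=s,fy=s,interpolation=cv2.INTER_CUBIC).copy()
    T=lambda P:np.round((proj(cam,P)-[u-w,v-w]+.5)*s).astype(np.int32)
    k=np.linspace(0,2*np.pi,60)
    for r,z,col in((.016,.124,(255,0,0)),(.019,.117,(255,255,0)),): cv2.polylines(I,[T(np.c_[x+r*np.cos(k),y+r*np.sin(k),0*k+z])],True,col,1,cv2.LINE_AA)
    q=yaw+np.radians([45,135,225,315])
    for r,z in((.055*2**.5,.03),): cv2.polylines(I,[T(np.c_[x+r*np.cos(q),y+r*np.sin(q),0*q+z])],True,(0,255,0),1,cv2.LINE_AA)
    return I
E
python3 - <<'E'
from fit import *; from jar import ov
S=np.load("pics/d_scene.npy");fitflat("scene",S,.358,.098)
T=arm.grab_frame("top");np.save("pics/d_top.npy",T);fitflat("top",T,.358,.098)
m=np.hstack([ov(np.load("pics/s0.npy"),"scene",.5455,.1315,np.radians(0+45),0,33,6),ov(np.load("pics/t0.npy"),"top",.5455,.1315,np.radians(45),0,33,6)])
cv2.imwrite("pics/j.png",m[:,:,::-1])
E
```

```text
scene [35.20787935 10.08021922] 1.2007568550821153 93.90588235294116 367.0
top [35.7297906   7.30751301] 23.15839748990282 263.9176470588235 687.0
```

View pics/j.png

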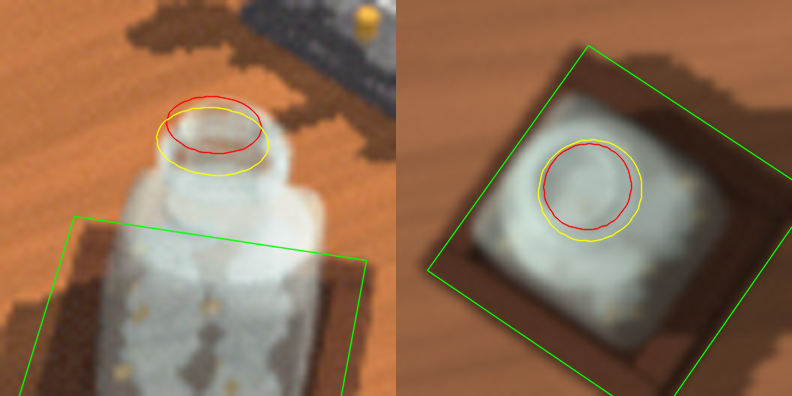

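The overlay shows the rim about 1–2 px off (scene ring centre near (222,130), model (214,125)); that is about 3 mm and I'll correct it. The scene fit for the cap is rough, so I'll centre the cap mechanically: grip along x, then along y.

Request:
{"name": "step_arm", "arguments": {"slide": [[0,0,-2.6],[0,0,-2.5],[3,0,-2.5],[4,0,0],[4,0,0]], "twist": [0,0,0,0,0]}}

```text
time: 13.48
ee_pos: [0.3582, 0.1009, 0.044]
eef_rot: [2.055, 1.57, 0.493]
force: [0.6, -0.7, -0.2]
opening: 0.999
```

Request:
{"name": "step_arm", "arguments": {"slide": [[2.5,0,0],[1.3,0,0],[0,0,0],[0,0,0],[0,0,0]], "twist": [0,0,0,0,0]}}

```text
time: 14.1
ee_pos: [0.3586, 0.1002, 0.0076]
eef_rot: [1.877, 1.569, 0.315]
force: [0.4, -0.9, 0.3]
opening: 0.997
```

Request:
{"name": "step_arm", "arguments": {"slide": [[0,0,0],[0,0,0],[0,0,0],[0,0,0],[0,0,0]], "twist": [0,0,0,0,0], "jaw": 0, "squeeze": 20}}

```text
time: 14.72
ee_pos: [0.3581, 0.1, 0.0074]
eef_rot: [1.925, 1.57, 0.362]
force: [-1.4, -1.0, 5.6]
opening: 0.602
```

Request:
{"name": "step_arm", "arguments": {"slide": [[0,0,0],[0,0,0],[0,0,0],[0,0,0],[0,0,0]], "twist": [0,0,0,0,0], "jaw": 0.85}}

```text
time: 15.35
ee_pos: [0.3581, 0.1, 0.007]
eef_rot: [-2.456, 1.571, 2.265]
force: [-0.9, -0.2, -0.2]
opening: 0.846
```

```bash
python3 - <<'E'
from plan import *
st()
print("top",[atz("top",251.0,243.0,z) for z in(.112,.124)])
o,d=ray("top",251,243)
p=proj("scene",[.5455,.1315,.112])[0];print(p)
# scene horizontal constraint: ridge-centre u, v at z=.112
print("scene", atz("scene",p[0]+1.7,p[1]+1,.112))
E
```

```text
t 15.35 pos [0.3581 0.1    0.007 ] heady 0.49 down [-0.0001  0.0001 -1.    ] j6 0.2326915662955926 F [-0.9123 -0.2058 -0.1661] op 0.8462630183188841
top [array([0.5477, 0.1359, 0.112 ]), array([0.545 , 0.1346, 0.124 ])]
[371.6811 218.8462]
scene [0.55   0.1325 0.112 ]
```

Request:
{"name": "step_arm", "arguments": {"slide": [[0,0,0],[0,0,0],[0,0,0],[0,0,0],[0,0,0]], "twist": [-10,-10,-10,-10,-10]}}

```text
time: 15.98
ee_pos: [0.358, 0.1, 0.007]
eef_rot: [2.442, 1.571, 1.758]
force: [1.0, -0.1, -0.3]
opening: 0.855
```

Request:
{"name": "step_arm", "arguments": {"slide": [[0,0,0],[0,0,0],[0,0,0],[0,0,0],[0,0,0]], "twist": [-10,-10,-10,-10,0]}}

```text
time: 16.6
ee_pos: [0.3581, 0.1, 0.007]
eef_rot: [1.41, 1.571, 1.416]
force: [-0.3, -0.9, 0.1]
opening: 0.853
```

Request:
{"name": "step_arm", "arguments": {"slide": [[0,0,0],[0,0,0],[0,0,0],[0,0,0],[0,0,0]], "twist": [0,0,0,0,0], "jaw": 0, "squeeze": 40}}

```text
time: 17.23
ee_pos: [0.3581, 0.1, 0.0072]
eef_rot: [0.913, 1.571, 0.92]
force: [-0.7, -0.8, 5.9]
opening: 0.602
```

```bash
python3 - <<'E'
from plan import *
st()
plan([.547,.1335,.20],90,10,j6=-75)
E
```

```text
t 17.225 pos [0.3581 0.1    0.0072] heady 90.41 down [ 0.0001  0.0002 -1.    ] j6 -1.336896464486877 F [-0.7021 -0.7729  5.875 ] op 0.6016216112261705
t 17.225 pos [0.3581 0.1    0.0072] heady 90.41 down [ 0.0001  0.0002 -1.    ] j6 -1.336896464486877 F [-0.7021 -0.7729  5.875 ] op 0.6016216112261705
j6 target -76.28459967150114
[[-1.93, 0.32, 1.89], [-1.93, 0.32, 1.89], [-1.93, 0.32, 1.89], [-1.93, 0.33, 1.89], [-1.93, 0.33, 1.89]]
[[-1.93, 0.33, 1.89], [-1.93, 0.33, 1.89], [-1.93, 0.33, 1.89], [-1.93, 0.33, 1.89], [-1.93, 0.33, 1.89]]
twist/row 0.04252137110889862 total 0.4252137110889862
```

Request:
{"name": "step_arm", "arguments": {"slide": [[-1.5,0,0],[-3,0,0],[-4,0,0],[-4,0.3,1.5],[-3.8,0.3,2.4]], "twist": [0,0,0,0,0]}}

```text
time: 17.85
ee_pos: [0.3966, 0.1063, 0.1713]
eef_rot: [2.624, 1.571, 2.631]
force: [0.6, 0.0, -0.9]
opening: 0.596
```

Request:
{"name": "step_arm", "arguments": {"slide": [[0,0.5,3],[0,0.6,3.5],[0,0.6,3.5],[0,0.6,3],[0,0.4,2]], "twist": [0,0,0,0,0]}}

```text
time: 18.48
ee_pos: [0.5479, 0.1348, 0.1693]
eef_rot: [-3.047, 1.57, -3.04]
force: [-0.4, -0.1, -0.2]
opening: 0.595
```

```bash
python3 - <<'E'
from fit import *; from plan import *
s,R,h=st()
# calibrate cams on the held cap: compare fitted silhouette centre to known
im=arm.grab_frame("scene"); np.save("pics/e_scene.npy",im)
t=arm.grab_frame("top"); np.save("pics/e_top.npy",t)
p=s["ee_pos"]; 
u,v=proj("scene",p+[0,0,.0058])[0].astype(int)
print(u,v)
A=cv2.resize(im[v-40:v+60,u-50:u+50],None,fx=5,fy=5,interpolation=cv2.INTER_CUBIC)
T=lambda P:np.round((proj("scene",P)-[u-50,v-40]+.5)*5).astype(np.int32)
k=np.linspace(0,2*np.pi,60)
for r,z in((.026,p[2]-.0072),(.026,p[2]+.0188)): cv2.polylines(A,[T(np.c_[p[0]+r*np.cos(k),p[1]+r*np.sin(k),0*k+z])],True,(0,255,0),1,cv2.LINE_AA)
for r,z in((.016,.124),(.0225,.115)): cv2.polylines(A,[T(np.c_[p[0]+r*np.cos(k),p[1]+r*np.sin(k),0*k+z])],True,(255,0,0),1,cv2.LINE_AA)
cv2.imwrite("pics/e.png",A[:,:,::-1])
E
```

```text
t 18.475 pos [0.5479 0.1348 0.1693] heady 90.42 down [-0.0006 -0.0001 -1.    ] j6 -1.3574201505432735 F [-0.3693 -0.1154 -0.2016] op 0.5945655098411582
375 193
```

View pics/e.png

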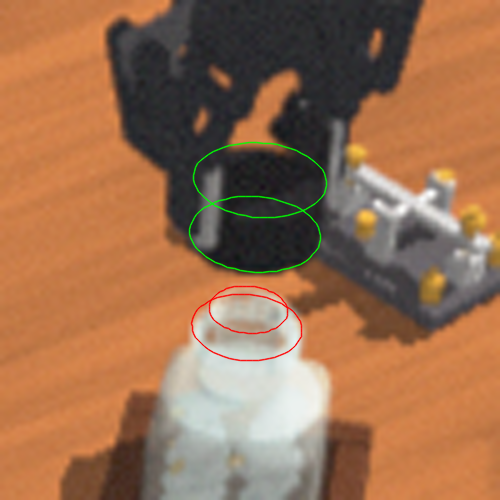

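The held cap matches the model to about 0.7 px and the jar ring sits under it at (246,325). I'll nudge slightly, then descend to feel for contact.

Request:
{"name": "step_arm", "arguments": {"slide": [[1.5,-0.06,-0.03],[1.5,0,0],[1.2,0,0],[0.4,0,0],[0,0,0]], "twist": [0,0,0,0,0]}}

```text
time: 19.2
ee_pos: [0.5463, 0.134, 0.1239]
eef_rot: [1.869, 1.571, 1.877]
force: [0.1, -0.5, -0.7]
opening: 0.596
```

Request:
{"name": "step_arm", "arguments": {"slide": [[0.1,0,0],[0.1,0,0],[0.1,0,0],[0,0,0],[0,0,0]], "twist": [0,0,0,0,0]}}

```text
time: 19.82
ee_pos: [0.5471, 0.1341, 0.1231]
eef_rot: [0.276, 1.568, 0.284]
force: [-3.3, -1.1, 10.2]
opening: 0.595
```

```bash
python3 - <<'E'
from plan import *
s,_,_=st();print(s["ft_torque"])
E
```

```text
t 19.825 pos [0.5471 0.1341 0.1231] heady 90.49 down [ 0.0024  0.0007 -1.    ] j6 -1.3594939138195634 F [-3.3466 -1.09   10.1766] op 0.5951381942563675
[0.0296 0.5379 0.0888]
```

Request:
{"name": "step_arm", "arguments": {"slide": [[-0.3,0,0],[0,-0.06,-0.18],[0,0,0],[0.1,0,0],[0.1,0,0]], "twist": [0,0,0,0,0]}}

```text
time: 20.45
ee_pos: [0.5446, 0.1334, 0.123]
eef_rot: [1.286, 1.571, 1.294]
force: [-4.3, -1.6, 10.8]
opening: 0.599
```

Request:
{"name": "step_arm", "arguments": {"slide": [[0.1,0,0],[0.1,0,0],[0,0,0],[0,0,0],[0,0,0]], "twist": [0,0,0,0,0]}}

```text
time: 21.08
ee_pos: [0.5447, 0.1334, 0.1228]
eef_rot: [0.38, 1.569, 0.389]
force: [-5.9, -2.4, 18.3]
opening: 0.601
```

```bash
python3 - <<'E'
from plan import *
s,_,_=st();print(s["ft_torque"])
E
```

```text
t 21.075 pos [0.5447 0.1334 0.1228] heady 90.5 down [ 0.0013  0.0006 -1.    ] j6 -1.3600491070200926 F [-5.9129 -2.4221 18.3325] op 0.6009184527743159
[0.0633 1.0005 0.1386]
```

Request:
{"name": "step_arm", "arguments": {"slide": [[-0.6,0,0],[0,0.26,0],[0.2,0,0],[0.1,0,0],[0.1,0,0]], "twist": [0,0,0,0,0]}}

```text
time: 21.7
ee_pos: [0.5446, 0.1361, 0.1224]
eef_rot: [2.321, 1.57, 2.329]
force: [-2.2, -0.5, 8.6]
opening: 0.596
```

Request:
{"name": "step_arm", "arguments": {"slide": [[0.1,0,0],[0.1,0,0],[0.1,0,0],[0,0,0],[0,0,0]], "twist": [0,0,0,0,0]}}

```text
time: 22.32
ee_pos: [0.5451, 0.1364, 0.1213]
eef_rot: [0.528, 1.568, 0.536]
force: [-4.5, 0.5, 13.8]
opening: 0.595
```

```bash
python3 - <<'E'
from plan import *
s,_,_=st();print(s["ft_torque"])
E
```

```text
t 22.325 pos [0.5451 0.1364 0.1213] heady 90.47 down [ 0.0022  0.0013 -1.    ] j6 -1.3551977479599644 F [-4.511   0.4943 13.8006] op 0.5946117430016714
[0.2125 0.5017 0.0569]
```

Request:
{"name": "step_arm", "arguments": {"slide": [[-0.5,0,0],[0,0.03,-0.15],[0.2,0,0],[0.1,0,0],[0.1,0,0]], "twist": [0,0,0,0,0]}}

```text
time: 22.95
ee_pos: [0.5437, 0.1363, 0.1219]
eef_rot: [0.249, 1.569, 0.257]
force: [-4.0, -1.0, 18.3]
opening: 0.599
```

Request:
{"name": "step_arm", "arguments": {"slide": [[0.1,0,0],[0.1,0,0],[0.1,0,0],[0,0,0],[0,0,0]], "twist": [0,0,0,0,0]}}

```text
time: 23.58
ee_pos: [0.544, 0.1368, 0.12]
eef_rot: [0.414, 1.567, 0.422]
force: [-5.3, -0.8, 18.7]
opening: 0.596
```

```bash
python3 - <<'E'
from plan import *
s,_,_=st();print(s["ft_torque"])
E
```

```text
t 23.575 pos [0.544  0.1368 0.12  ] heady 90.47 down [ 0.0035  0.0016 -1.    ] j6 -1.3541043240305017 F [-5.2575 -0.7646 18.728 ] op 0.5955090533920996
[0.0945 0.4409 0.    ]
```

```bash
python3 - <<'E'
from plan import *
from jar import ov
s,_,_=st(False);p=s["ee_pos"]
out=[]
for c,w in(("scene",32),):
    im=arm.grab_frame(c);np.save("pics/f.npy",im);u,v=proj(c,[p[0],p[1],.1])[0].astype(int);f=9
    A=cv2.resize(im[v-w:v+w,u-w:u+w],None,fx=f,fy=f,interpolation=cv2.INTER_CUBIC)
    A=(255*(A/255.)**.6).astype(np.uint8); B=A.copy()
    T=lambda P:np.round((proj(c,P)-[u-w,v-w]+.5)*f).astype(np.int32); k=np.linspace(0,2*np.pi,13)+np.pi/12
    for z in(p[2]-.0072,p[2]+.0188): cv2.polylines(B,[T(np.c_[p[0]+.0269*np.cos(k),p[1]+.0269*np.sin(k),0*k+z])],True,(0,255,0),1,cv2.LINE_AA)
    cv2.imwrite("pics/f.png",np.hstack([A[:, 90:-90],B[:,90:-90]])[:,:,::-1])
E
```

```text
(no output)
```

View pics/f.png

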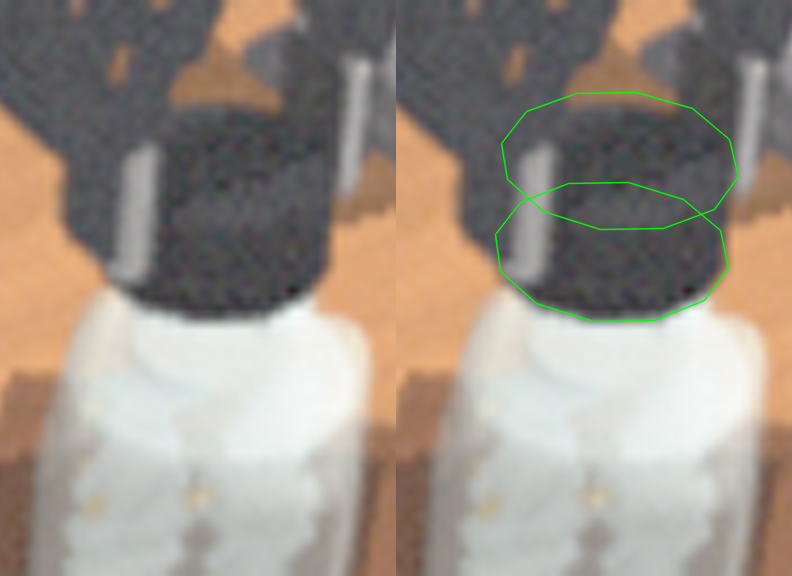

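The cap sits nearly concentric over the neck, with its bottom edge at (215,320) in the crop and the neck spanning about 130–310. I'll turn clockwise under light load to see whether it follows the ridge.

Request:
{"name": "step_arm", "arguments": {"slide": [[-0.15,0,0],[0,0,0],[0,0,0],[0,0,0],[0,0,0]], "twist": [0,10,10,10,0]}}

```text
time: 24.25
ee_pos: [0.5453, 0.1372, 0.1199]
eef_rot: [0.86, 1.565, 0.344]
force: [3.5, 1.0, 2.9]
opening: 0.601
```

Request:
{"name": "step_arm", "arguments": {"slide": [[0,0,0],[0,0,0],[0,0,0],[0,0,0],[0,0,0]], "twist": [10,10,10,0,0]}}

```text
time: 24.88
ee_pos: [0.546, 0.1367, 0.1188]
eef_rot: [1.221, 1.564, 0.183]
force: [4.6, 0.8, 0.3]
opening: 0.595
```

```bash
python3 - <<'E'
from plan import *
s,_,_=st();print(s["ft_torque"])
E
```

```text
t 24.875 pos [0.546  0.1367 0.1188] heady 30.49 down [ 0.0063  0.0012 -1.    ] j6 -0.3068677461321565 F [4.6303 0.7767 0.2548] op 0.5952777878185835
[ 0.0958 -0.9898  0.0252]
```

Request:
{"name": "step_arm", "arguments": {"slide": [[0,0.17,0.1],[0.1,0,0],[0.1,0,0],[0,0,0],[0,0,0]], "twist": [0,0,0,0,0]}}

```text
time: 25.5
ee_pos: [0.5462, 0.1366, 0.1167]
eef_rot: [1.335, 1.568, 0.297]
force: [6.4, 1.6, 1.1]
opening: 0.597
```

Request:
{"name": "step_arm", "arguments": {"slide": [[0.1,0,0],[0.1,0,0],[0.1,0,0],[0,0,0],[0,0,0]], "twist": [0,0,0,0,0]}}

```text
time: 26.12
ee_pos: [0.5463, 0.1366, 0.115]
eef_rot: [1.329, 1.567, 0.29]
force: [3.4, 1.6, 8.1]
opening: 0.599
```

```bash
python3 - <<'E'
from plan import *
s,_,_=st();print(s["ft_torque"])
E
```

```text
t 26.125 pos [0.5463 0.1366 0.115 ] heady 30.48 down [ 0.0035  0.0011 -1.    ] j6 -0.3077370613298563 F [3.4423 1.5655 8.106 ] op 0.598528382258469
[ 0.3061 -0.6705  0.0121]
```

Contact is now at TCP z=0.115, so the cap origin is about 9.8 mm above the rim, inside the level start window. I'll screw clockwise, following the pitch, and watch z.

Request:
{"name": "step_arm", "arguments": {"slide": [[0.014,0.06,0.03],[0.014,0,0],[0.014,0,0],[0.014,0,0],[0.014,0,0]], "twist": [10,10,10,10,10]}}

```text
time: 26.75
ee_pos: [0.5466, 0.137, 0.1142]
eef_rot: [2.38, 1.568, 0.464]
force: [2.9, 2.2, 8.8]
opening: 0.593
```

Request:
{"name": "step_arm", "arguments": {"slide": [[0.014,0,0],[0.014,0,0],[0.014,0,0],[0.014,0,0],[0.014,0,0]], "twist": [10,10,10,10,10]}}

```text
time: 27.38
ee_pos: [0.547, 0.1372, 0.1137]
eef_rot: [-3.044, 1.567, 0.45]
force: [2.8, 1.7, 4.3]
opening: 0.598
```

```bash
python3 - <<'E'
from plan import *
s,_,_=st();print(s["ft_torque"])
E
```

```text
t 27.375 pos [0.547  0.1372 0.1137] heady -69.82 down [ 0.0037  0.0018 -1.    ] j6 1.4427969295679357 F [2.8484 1.6733 4.3318] op 0.5977725915301648
[ 0.3141 -0.5728  0.0527]
```

Request:
{"name": "step_arm", "arguments": {"slide": [[0.014,-0.02,-0.08],[0.014,0,0],[0.014,0,0],[0.014,0,0],[0.014,0,0]], "twist": [10,10,10,10,10]}}

```text
time: 28.0
ee_pos: [0.5478, 0.1374, 0.1131]
eef_rot: [-2.314, 1.567, 0.307]
force: [3.9, 1.8, 5.9]
opening: 0.599
```

Request:
{"name": "step_arm", "arguments": {"slide": [[0,0,0],[0,0,0],[0,0,0],[0,0,0],[0,0,0]], "twist": [0,0,0,0,0], "jaw": 0.8}}

```text
time: 28.62
ee_pos: [0.5463, 0.1367, 0.1112]
eef_rot: [0.592, 1.57, -3.064]
force: [0.5, 0.6, -0.0]
opening: 0.801
```

```bash
python3 - <<'E'
from plan import *
s,_,_=st();print(s["ft_torque"])
E
```

```text
t 28.625 pos [0.5463 0.1367 0.1112] heady -119.5 down [-0.0006 -0.     -1.    ] j6 2.3103821430463953 F [ 0.4835  0.6169 -0.0144] op 0.8010960268565307
[-0.0348  0.0104  0.0002]
```

Request:
{"name": "step_arm", "arguments": {"slide": [[-0.19,-0.11,-0.08],[0,0,0],[0,0,0],[0,0,0],[0,0,0]], "twist": [-10,-10,-10,-10,-10]}}

```text
time: 29.25
ee_pos: [0.5476, 0.1373, 0.1133]
eef_rot: [-0.511, 1.571, 2.994]
force: [0.3, -0.1, -0.2]
opening: 0.798
```

Request:
{"name": "step_arm", "arguments": {"slide": [[0,0,0],[0,0,0],[0,0,0],[0,0,0],[0,0,0]], "twist": [-10,-10,-10,-10,-10]}}

```text
time: 29.88
ee_pos: [0.5477, 0.1373, 0.1133]
eef_rot: [-1.473, 1.571, 2.905]
force: [-0.2, -0.6, -0.6]
opening: 0.8
```

Request:
{"name": "step_arm", "arguments": {"slide": [[0,0,0],[0,0,0],[0,0,0],[0,0,0],[0,0,0]], "twist": [-10,-10,-10,-10,-10]}}

```text
time: 30.5
ee_pos: [0.5477, 0.1373, 0.1133]
eef_rot: [-2.048, 1.571, -3.081]
force: [0.3, 0.2, -0.6]
opening: 0.798
```

Request:
{"name": "step_arm", "arguments": {"slide": [[0,0,0],[0,0,0],[0,0,0],[0,0,0],[0,0,0]], "twist": [-10,-10,-10,-10,-10]}}

```text
time: 31.12
ee_pos: [0.5477, 0.1373, 0.1133]
eef_rot: [3.134, 1.571, 2.974]
force: [-1.0, -0.6, 0.9]
opening: 0.797
```

Request:
{"name": "step_arm", "arguments": {"slide": [[0,0,0],[0,0,0],[0,0,0],[0,0,0],[0,0,0]], "twist": [-10,-10,-10,-10,-10]}}

```text
time: 31.75
ee_pos: [0.5477, 0.1373, 0.1133]
eef_rot: [2.309, 1.571, 3.021]
force: [-0.5, -0.9, 0.7]
opening: 0.8
```

Request:
{"name": "step_arm", "arguments": {"slide": [[0,0,0],[0,0,0],[0,0,0],[0,0,0],[0,0,0]], "twist": [-10,-10,0,0,0]}}

```text
time: 32.38
ee_pos: [0.5477, 0.1374, 0.1133]
eef_rot: [1.343, 1.571, 2.398]
force: [-0.0, 0.8, 0.3]
opening: 0.799
```

```bash
python3 - <<'E'
from plan import *
s,_,_=st();print(s["ft_torque"])
E
```

```text
t 32.375 pos [0.5477 0.1374 0.1133] heady 150.41 down [-0.0001  0.0001 -1.    ] j6 -2.399933010702178 F [-0.0121  0.8251  0.3398] op 0.7991840397825667
[0.0244 0.0111 0.0329]
```

Request:
{"name": "step_arm", "arguments": {"slide": [[0,0,0],[0,0,0],[0,0,0],[0,0,0],[0,0,0]], "twist": [0,0,0,0,0], "jaw": 0}}

```text
time: 33.0
ee_pos: [0.5479, 0.1374, 0.1135]
eef_rot: [-0.629, 1.57, 0.426]
force: [0.5, 0.3, 2.6]
opening: 0.596
```

Request:
{"name": "step_arm", "arguments": {"slide": [[0.014,0,0],[0.014,0,0],[0.014,0,0],[0.014,0,0],[0.014,0,0]], "twist": [10,10,10,10,10]}}

```text
time: 33.62
ee_pos: [0.5479, 0.1373, 0.1128]
eef_rot: [-0.083, 1.57, 0.095]
force: [-0.3, 0.1, 3.1]
opening: 0.597
```

Request:
{"name": "step_arm", "arguments": {"slide": [[0.014,0,0],[0.014,0,0],[0.014,0,0],[0.014,0,0],[0.014,0,0]], "twist": [10,10,10,10,10]}}

```text
time: 34.25
ee_pos: [0.548, 0.1373, 0.1121]
eef_rot: [0.537, 1.57, -0.158]
force: [0.3, -0.7, 2.7]
opening: 0.589
```

```bash
python3 - <<'E'
from plan import *
s,_,_=st();print(s["ft_torque"])
E
```

```text
t 34.25 pos [0.548  0.1373 0.1121] heady 50.17 down [ 0.0008 -0.0001 -1.    ] j6 -0.6502810636430799 F [ 0.3377 -0.6675  2.6808] op 0.5893290920172738
[-0.0409 -0.047   0.0836]
```

Request:
{"name": "step_arm", "arguments": {"slide": [[0.014,0,0],[0.014,0,0],[0.014,0,0],[0.014,0,0],[0.014,0,0]], "twist": [10,10,10,10,10]}}

```text
time: 34.88
ee_pos: [0.548, 0.1371, 0.1114]
eef_rot: [1.134, 1.57, -0.434]
force: [-0.6, -0.5, 2.4]
opening: 0.594
```

Request:
{"name": "step_arm", "arguments": {"slide": [[0.014,0,0],[0.014,0,0],[0.014,0,0],[0.014,0,0],[0.014,0,0]], "twist": [10,10,10,10,10]}}

```text
time: 35.5
ee_pos: [0.548, 0.1371, 0.1107]
eef_rot: [2.051, 1.57, -0.39]
force: [0.1, -0.4, 2.7]
opening: 0.594
```

Request:
{"name": "step_arm", "arguments": {"slide": [[0.014,0,0],[0.014,0,0],[0.014,0,0],[0.014,0,0],[0.014,0,0]], "twist": [10,10,10,10,10]}}

```text
time: 36.12
ee_pos: [0.5481, 0.1371, 0.11]
eef_rot: [2.999, 1.57, -0.314]
force: [0.3, -1.5, 3.0]
opening: 0.594
```

Request:
{"name": "step_arm", "arguments": {"slide": [[0.014,0,0],[0.014,0,0],[0,0,0],[0,0,0],[0,0,0]], "twist": [10,10,0,0,0]}}

```text
time: 36.75
ee_pos: [0.5477, 0.1373, 0.1097]
eef_rot: [-2.209, 1.571, 0.419]
force: [-0.2, -0.1, 4.0]
opening: 0.594
```

```bash
python3 - <<'E'
from plan import *
s,_,_=st();print(s["ft_torque"])
E
```

```text
t 36.75 pos [0.5477 0.1373 0.1097] heady -119.43 down [ 0.0001  0.0001 -1.    ] j6 2.3098026230134767 F [-0.244  -0.0772  4.0121] op 0.5940207373179368
[-0.0924  0.0458  0.0043]
```

Request:
{"name": "step_arm", "arguments": {"slide": [[0,0,0],[0,0,0],[0,0,0],[0,0,0],[0,0,0]], "twist": [0,0,0,0,0], "jaw": 0.8}}

```text
time: 37.38
ee_pos: [0.5477, 0.1374, 0.1095]
eef_rot: [-0.43, 1.571, 2.197]
force: [0.8, 0.5, -0.5]
opening: 0.802
```

Request:
{"name": "step_arm", "arguments": {"slide": [[0,0,0],[0,0,0],[0,0,0],[0,0,0],[0,0,0]], "twist": [-10,-10,-10,-10,-10]}}

```text
time: 38.0
ee_pos: [0.5477, 0.1374, 0.1096]
eef_rot: [-2.582, 1.571, 0.923]
force: [0.3, 0.3, -0.2]
opening: 0.801
```

Request:
{"name": "step_arm", "arguments": {"slide": [[0,0,0],[0,0,0],[0,0,0],[0,0,0],[0,0,0]], "twist": [-10,-10,-10,-10,-10]}}

```text
time: 38.62
ee_pos: [0.5477, 0.1374, 0.1096]
eef_rot: [2.859, 1.571, 0.954]
force: [0.4, -0.2, -0.1]
opening: 0.801
```

Request:
{"name": "step_arm", "arguments": {"slide": [[0,0,0],[0,0,0],[0,0,0],[0,0,0],[0,0,0]], "twist": [-10,-10,-10,-10,-10]}}

```text
time: 39.25
ee_pos: [0.5477, 0.1374, 0.1095]
eef_rot: [2.038, 1.571, 1.005]
force: [0.4, -0.6, 0.5]
opening: 0.799
```

Request:
{"name": "step_arm", "arguments": {"slide": [[0,0,0],[0,0,0],[0,0,0],[0,0,0],[0,0,0]], "twist": [-10,-10,-10,0,0]}}

```text
time: 39.88
ee_pos: [0.5478, 0.1373, 0.1096]
eef_rot: [1.278, 1.571, 0.76]
force: [0.3, 0.0, 0.2]
opening: 0.801
```

Request:
{"name": "step_arm", "arguments": {"slide": [[0,0,0],[0,0,0],[0,0,0],[0,0,0],[0,0,0]], "twist": [0,0,0,0,0], "jaw": 0, "squeeze": 50}}

```text
time: 40.5
ee_pos: [0.5479, 0.1374, 0.1098]
eef_rot: [0.834, 1.57, 0.319]
force: [-0.8, 0.8, 3.3]
opening: 0.595
```

Request:
{"name": "step_arm", "arguments": {"slide": [[0.014,0,0],[0.014,0,0],[0.014,0,0],[0.014,0,0],[0.014,0,0]], "twist": [10,10,10,10,10]}}

```text
time: 41.12
ee_pos: [0.548, 0.1374, 0.109]
eef_rot: [1.563, 1.57, 0.17]
force: [0.0, -0.5, 2.7]
opening: 0.596
```

```bash
python3 - <<'E'
from plan import *
s,_,_=st();print(s["ft_torque"])
E
```

```text
t 41.125 pos [0.548  0.1374 0.109 ] heady 10.17 down [ 0.0007  0.0001 -1.    ] j6 0.04787790123196221 F [ 0.0359 -0.5125  2.74  ] op 0.5956588725902201
[-0.0526 -0.0078  0.0329]
```

Request:
{"name": "step_arm", "arguments": {"slide": [[0.014,0,0],[0.014,0,0],[0.014,0,0],[0,0,0],[0,0,0]], "twist": [10,10,10,0,0]}}

```text
time: 41.75
ee_pos: [0.5479, 0.1374, 0.1086]
eef_rot: [2.384, 1.57, 0.475]
force: [-0.2, -0.1, 3.3]
opening: 0.59
```

```bash
python3 - <<'E'
from plan import *
s,_,_=st();print(s["ft_torque"])
E
```

```text
t 41.75 pos [0.5479 0.1374 0.1086] heady -19.38 down [ 0.0004  0.0002 -1.    ] j6 0.5634242004866843 F [-0.2312 -0.1311  3.3362] op 0.5901709110542565
[-0.064  -0.0104 -0.0077]
```

Request:
{"name": "step_arm", "arguments": {"slide": [[0.014,0,0],[0.014,0,0],[0,0,0],[0,0,0],[0,0,0]], "twist": [10,10,0,0,0]}}

```text
time: 42.38
ee_pos: [0.5478, 0.1374, 0.1083]
eef_rot: [3.041, 1.57, 0.782]
force: [0.0, 0.8, 4.8]
opening: 0.598
```

```bash
python3 - <<'E'
from plan import *
s,_,_=st();print(s["ft_torque"])
E
```

```text
t 42.375 pos [0.5478 0.1374 0.1083] heady -39.42 down [ 0.0002  0.0002 -1.    ] j6 0.9131604477356996 F [0.0049 0.8362 4.8149] op 0.5978712693362486
[ 0.0556 -0.0166 -0.0671]
```

Request:
{"name": "step_arm", "arguments": {"slide": [[0.014,0,0],[0.014,0,0],[0,0,0],[0,0,0],[0,0,0]], "twist": [10,10,0,0,0]}}

```text
time: 43.0
ee_pos: [0.548, 0.1374, 0.108]
eef_rot: [2.901, 1.57, 0.293]
force: [0.6, -0.0, 4.7]
opening: 0.594
```

```bash
python3 - <<'E'
from plan import *
s,_,_=st();print(s["ft_torque"])
E
```

```text
t 43.0 pos [0.548  0.1374 0.108 ] heady -59.42 down [ 0.0006  0.0002 -1.    ] j6 1.2623209189145819 F [ 0.6389 -0.0254  4.6606] op 0.5942070576673826
[ 0.0345 -0.0801  0.0051]
```

Request:
{"name": "step_arm", "arguments": {"slide": [[0.01,0,0],[0.01,0,0],[0,0,0],[0,0,0],[0,0,0]], "twist": [10,5,0,0,0]}}

```text
time: 43.62
ee_pos: [0.5479, 0.1374, 0.1079]
eef_rot: [-3.094, 1.57, 0.319]
force: [1.7, -0.1, 5.1]
opening: 0.595
```

```bash
python3 - <<'E'
from plan import *
s,_,_=st();print(s["ft_torque"])
E
```

```text
t 43.625 pos [0.5479 0.1374 0.1079] heady -74.45 down [ 0.0006  0.0002 -1.    ] j6 1.5245388339204649 F [ 1.6883 -0.0656  5.1452] op 0.5950098740761625
[-0.0101 -0.0466 -0.1181]
```

Request:
{"name": "step_arm", "arguments": {"slide": [[0.01,0,0],[0.01,0,0],[0,0,0],[0,0,0],[0,0,0]], "twist": [10,10,0,0,0]}}

```text
time: 44.25
ee_pos: [0.5479, 0.1374, 0.1078]
eef_rot: [-2.797, 1.57, 0.267]
force: [0.8, 0.6, 5.9]
opening: 0.591
```

```bash
python3 - <<'E'
from plan import *
s,_,_=st();print(s["ft_torque"])
E
```

```text
t 44.25 pos [0.5479 0.1374 0.1078] heady -94.44 down [ 0.0007  0.0002 -1.    ] j6 1.873588018882289 F [0.8023 0.6211 5.9113] op 0.5912568183866526
[-0.0017  0.0143 -0.0162]
```

Request:
{"name": "step_arm", "arguments": {"slide": [[0.01,0,0],[0.01,0,0],[0,0,0],[0,0,0],[0,0,0]], "twist": [10,10,0,0,0]}}

```text
time: 44.88
ee_pos: [0.5481, 0.1373, 0.1078]
eef_rot: [-2.617, 1.57, 0.098]
force: [-0.3, 0.2, 7.1]
opening: 0.591
```

```bash
python3 - <<'E'
from plan import *
s,_,_=st();print(s["ft_torque"])
E
```

```text
t 44.875 pos [0.5481 0.1373 0.1078] heady -114.44 down [ 0.0011  0.0001 -1.    ] j6 2.222676338372346 F [-0.3365  0.1998  7.0798] op 0.5909600638845106
[-0.082  -0.0141 -0.0266]
```

z has bottomed out at 0.1078, as expected for home, but I saw no tightening torque. I'll regrip once more and turn until it resists.

Request:
{"name": "step_arm", "arguments": {"slide": [[0,0,0],[0,0,0],[0,0,0],[0,0,0],[0,0,0]], "twist": [0,0,0,0,0], "jaw": 0.8}}

```text
time: 45.5
ee_pos: [0.5477, 0.1373, 0.1071]
eef_rot: [0.219, 1.571, 2.932]
force: [-0.0, 1.0, 0.1]
opening: 0.798
```

Request:
{"name": "step_arm", "arguments": {"slide": [[-0.08,0,0],[0,0,0],[0,0,0],[0,0,0],[0,0,0]], "twist": [-10,-10,-10,-10,-10]}}

```text
time: 46.12
ee_pos: [0.5477, 0.1373, 0.108]
eef_rot: [-1.566, 1.571, 2.026]
force: [0.0, -0.4, 0.4]
opening: 0.799
```

Request:
{"name": "step_arm", "arguments": {"slide": [[0,0,0],[0,0,0],[0,0,0],[0,0,0],[0,0,0]], "twist": [-10,-10,-10,-10,-10]}}

```text
time: 46.75
ee_pos: [0.5477, 0.1373, 0.108]
eef_rot: [-3.029, 1.571, 1.435]
force: [0.3, -0.1, -0.4]
opening: 0.804
```

Request:
{"name": "step_arm", "arguments": {"slide": [[0,0,0],[0,0,0],[0,0,0],[0,0,0],[0,0,0]], "twist": [-10,-10,-10,-10,-10]}}

```text
time: 47.38
ee_pos: [0.5477, 0.1374, 0.108]
eef_rot: [2.438, 1.571, 1.492]
force: [1.0, 0.2, 0.7]
opening: 0.799
```

Request:
{"name": "step_arm", "arguments": {"slide": [[0,0,0],[0,0,0],[0,0,0],[0,0,0],[0,0,0]], "twist": [-10,-10,-10,0,0]}}

```text
time: 48.0
ee_pos: [0.5477, 0.1374, 0.108]
eef_rot: [2.028, 1.571, 1.597]
force: [-0.8, 0.4, 0.5]
opening: 0.802
```

Request:
{"name": "step_arm", "arguments": {"slide": [[0,0,0],[0,0,0],[0,0,0],[0,0,0],[0,0,0]], "twist": [0,0,0,0,0], "jaw": 0}}

```text
time: 48.62
ee_pos: [0.5479, 0.1374, 0.1083]
eef_rot: [0.744, 1.57, 0.316]
force: [-0.0, -0.4, 3.4]
opening: 0.596
```

Request:
{"name": "step_arm", "arguments": {"slide": [[0,0,0],[0,0,0],[0,0,0],[0,0,0],[0,0,0]], "twist": [10,10,0,0,0]}}

```text
time: 49.25
ee_pos: [0.5479, 0.1374, 0.1083]
eef_rot: [1.104, 1.57, 0.329]
force: [0.1, -0.5, 4.7]
opening: 0.598
```

```bash
python3 - <<'E'
from plan import *
s,_,_=st();print(s["ft_torque"],s["effort"])
E
```

```text
t 49.25 pos [0.5479 0.1374 0.1083] heady 45.56 down [ 0.0006  0.0002 -1.    ] j6 -0.5699631789362261 F [ 0.0716 -0.4539  4.6594] op 0.5979891149700471
[ 0.0376 -0.0202 -0.0006] [  0.0668 -40.2408 -18.365    0.0113   0.0162  -0.0308]
```

Request:
{"name": "step_arm", "arguments": {"slide": [[0,0,0],[0,0,0],[0,0,0],[0,0,0],[0,0,0]], "twist": [10,10,10,0,0]}}

```text
time: 49.88
ee_pos: [0.5479, 0.1374, 0.1082]
eef_rot: [1.629, 1.57, 0.332]
force: [1.4, -0.4, 4.6]
opening: 0.588
```

```bash
python3 - <<'E'
from plan import *
s,_,_=st();print(s["ft_torque"],s["effort"][5])
E
```

```text
t 49.875 pos [0.5479 0.1374 0.1082] heady 15.64 down [ 0.0004  0.0002 -1.    ] j6 -0.04776209123537897 F [ 1.3672 -0.4036  4.6013] op 0.5877624236958848
[-0.0566 -0.051  -0.0571] -0.0756563013419509
```

Request:
{"name": "step_arm", "arguments": {"slide": [[0,0,0],[0,0,0],[0,0,0],[0,0,0],[0,0,0]], "twist": [10,10,10,0,0]}}

```text
time: 50.5
ee_pos: [0.5478, 0.1374, 0.1081]
eef_rot: [2.637, 1.57, 0.816]
force: [-0.1, -1.2, 3.2]
opening: 0.595
```

```bash
python3 - <<'E'
from plan import *
s,_,_=st();print(s["ft_torque"],s["effort"][5])
im=arm.grab_frame("scene");np.save("pics/g.npy",im);p=[.5475,.137,.105];u,v=proj("scene",p)[0].astype(int)
A=cv2.resize(im[v-32:v+32,u-32:u+32],None,fx=9,fy=9,interpolation=cv2.INTER_CUBIC);A=(255*(A/255.)**.6).astype(np.uint8)
cv2.imwrite("pics/g.png",A[:,:,::-1])
E
```

```text
t 50.5 pos [0.5478 0.1374 0.1081] heady -14.34 down [ 0.0003  0.0003 -1.    ] j6 0.47539228653901394 F [-0.1343 -1.243   3.2066] op 0.5945037130266415
[ 0.0178 -0.1691 -0.1151] -0.1296408986672759
```

Request:
{"name": "step_arm", "arguments": {"slide": [[0,0,0],[0,0,0],[0,0,0],[0,0,0],[0,0,0]], "twist": [10,10,10,0,0]}}

```text
time: 51.18
ee_pos: [0.5479, 0.1368, 0.108]
eef_rot: [1.062, 1.57, -1.283]
force: [1.6, -5.6, 3.3]
opening: 0.593
```

```bash
python3 - <<'E'
from plan import *
s,_,_=st();print(s["ft_torque"],s["effort"][5])
E
```

```text
t 51.175 pos [0.5479 0.1368 0.108 ] heady -44.32 down [ 0.0002 -0.0008 -1.    ] j6 0.9989505899777499 F [ 1.6181 -5.5714  3.2665] op 0.5925908333240122
[-0.61   -0.3304 -0.0523] -0.09186603594571352
```

Request:
{"name": "step_arm", "arguments": {"slide": [[0,0,0],[0,0,0],[0,0,0],[0,0,0],[0,0,0]], "twist": [10,10,10,0,0]}}

```text
time: 51.8
ee_pos: [0.5475, 0.1369, 0.108]
eef_rot: [0.851, 1.57, -2.017]
force: [1.2, -4.1, 3.7]
opening: 0.59
```

```bash
python3 - <<'E'
from plan import *
s,_,_=st();print(s["ft_torque"],s["effort"][5])
E
```

```text
t 51.8 pos [0.5475 0.1369 0.108 ] heady -74.31 down [-0.0005 -0.0011 -1.    ] j6 1.522795755282686 F [ 1.1941 -4.1348  3.6574] op 0.5904652252916399
[-0.735  -0.1088  0.4709] 0.42630736716091633
```

Request:
{"name": "step_arm", "arguments": {"slide": [[0,0,0],[0,0,0],[0,0,0],[0,0,0],[0,0,0]], "twist": [6,0,0,0,0]}}

```text
time: 52.42
ee_pos: [0.548, 0.1375, 0.108]
eef_rot: [-2.886, 1.57, 0.422]
force: [3.1, -1.9, 2.0]
opening: 0.594
```

```bash
python3 - <<'E'
from plan import *
s,_,_=st();print(s["ft_torque"],s["effort"][5])
E
```

```text
t 52.425 pos [0.548  0.1375 0.108 ] heady -80.46 down [ 0.0007  0.0003 -1.    ] j6 1.6296139028651644 F [ 3.0921 -1.9344  1.9918] op 0.5943612320469959
[-0.2857 -0.4929  0.2811] 0.2556205540895462
```

Request:
{"name": "step_arm", "arguments": {"slide": [[0,0,0],[0,0,0],[0,0,0],[0,0,0],[0,0,0]], "twist": [0,0,0,0,0], "jaw": 1}}

```text
time: 53.05
ee_pos: [0.5476, 0.1374, 0.1081]
eef_rot: [-1.104, 1.571, 2.203]
force: [0.1, 0.0, 0.3]
opening: 1.001
```

Request:
{"name": "step_arm", "arguments": {"slide": [[-1,0,0],[-2,0,0],[-4,0,0],[-4,0,0],[0,0,0]], "twist": [0,0,0,0,0]}}

```text
time: 53.68
ee_pos: [0.5498, 0.1378, 0.2224]
eef_rot: [-3.065, 1.562, 0.242]
force: [-0.8, 0.3, -1.2]
opening: 0.996
```

```bash
python3 - <<'E'
from plan import *
s,_,_=st()
c="scene";im=arm.grab_frame(c);np.save("pics/k.npy",im);w=32;f=9;x,y=.5478,.1373;u,v=proj(c,[x,y,.105])[0].astype(int)
A=cv2.resize(im[v-w:v+w,u-w:u+w],None,fx=f,fy=f,interpolation=cv2.INTER_CUBIC);A=(255*(A/255.)**.6).astype(np.uint8);B=A.copy()
T=lambda P:np.round((proj(c,P)-[u-w,v-w]+.5)*f).astype(np.int32);k=np.linspace(0,2*np.pi,40)
for z in(.101,.127): cv2.polylines(B,[T(np.c_[x+.0265*np.cos(k),y+.0265*np.sin(k),0*k+z])],True,(0,255,0),1,cv2.LINE_AA)
cv2.imwrite("pics/k.png",np.hstack([A[:,90:-90],B[:,90:-90]])[:,:,::-1])
E
```

```text
t 53.675 pos [0.5498 0.1378 0.2224] heady -80.52 down [ 0.0085  0.0021 -1.    ] j6 1.6304713212709556 F [-0.7624  0.2995 -1.2246] op 0.9963969485088682
```

View pics/k.png

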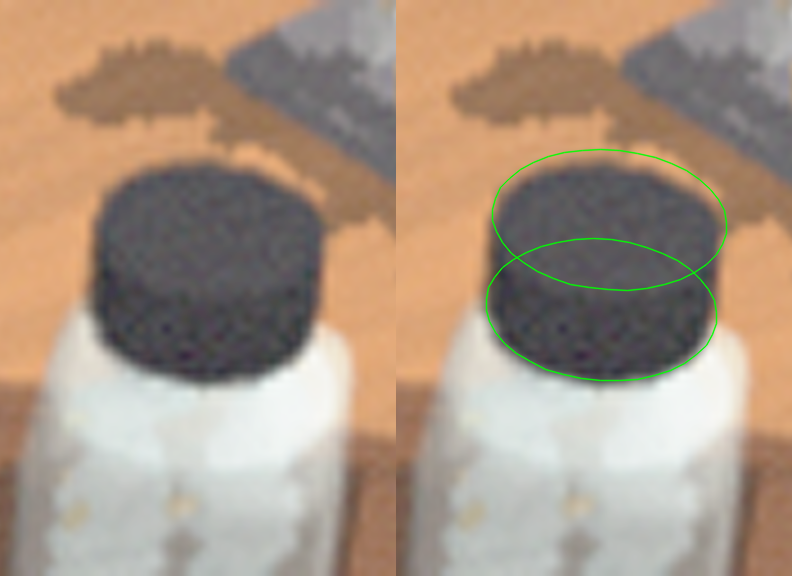

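The closed cap looks level on the jar, with its bottom edge at (207,381) matching the home model at (210,380). I have time left, so I'll grip once more to confirm it is tight.

Request:
{"name": "step_arm", "arguments": {"slide": [[4,0,0],[4,0,0],[2,0,0],[1,0,0],[0,0,0]], "twist": [0,0,0,0,0], "squeeze": 60}}

```text
time: 54.35
ee_pos: [0.5472, 0.1372, 0.1072]
eef_rot: [0.018, 1.569, -2.958]
force: [0.7, -0.5, 0.6]
opening: 0.998
```

Request:
{"name": "step_arm", "arguments": {"slide": [[0,0,0],[0,0,0],[0,0,0],[0,0,0],[0,0,0]], "twist": [0,0,0,0,0], "jaw": 0}}

```text
time: 54.98
ee_pos: [0.5483, 0.1376, 0.1094]
eef_rot: [-2.978, 1.569, 0.33]
force: [-1.2, 0.7, 5.5]
opening: 0.588
```

```bash
python3 - <<'E'
from plan import *
s,_,_=st();print(s["ft_torque"],s["effort"][5])
E
```

```text
t 54.975 pos [0.5483 0.1376 0.1094] heady -80.52 down [ 0.0021  0.0007 -1.    ] j6 1.630505469268089 F [-1.1739  0.6725  5.4982] op 0.5883045386854235
[ 0.0128  0.1682 -0.031 ] -0.020644500036723912
```

Request:
{"name": "step_arm", "arguments": {"slide": [[0,0,0],[0,0,0],[0,0,0],[0,0,0],[0,0,0]], "twist": [7,7,6,0,0]}}

```text
time: 55.6
ee_pos: [0.5482, 0.1371, 0.1094]
eef_rot: [-2.774, 1.569, 0.182]
force: [-0.0, -1.8, 6.9]
opening: 0.589
```

```bash
python3 - <<'E'
from plan import *
s,_,_=st();print(s["ft_torque"],s["effort"][5])
E
```

```text
t 55.6 pos [0.5482 0.1371 0.1094] heady -100.62 down [ 0.0018  0.0003 -1.    ] j6 1.9809371167240262 F [-0.0212 -1.7848  6.9496] op 0.5889115437292962
[-0.1389  0.2296 -0.5809] -0.506695993244648
```

Request:
{"name": "step_arm", "arguments": {"slide": [[0,0,0],[0,0,0],[0,0,0],[0,0,0],[0,0,0]], "twist": [5,0,0,0,0]}}

```text
time: 56.22
ee_pos: [0.5484, 0.1367, 0.1094]
eef_rot: [-3.036, 1.569, -0.166]
force: [-1.4, -2.2, 6.1]
opening: 0.587
```

```bash
python3 - <<'E'
from plan import *
s,_,_=st();print(s["ft_torque"],s["effort"][5])
E
```

```text
t 56.225 pos [0.5484 0.1367 0.1094] heady -105.61 down [ 0.0021 -0.0003 -1.    ] j6 2.068265921730029 F [-1.4107 -2.2474  6.1482] op 0.5871260390830547
[-0.5236  0.2252 -0.582 ] -0.5648808181285858
```

Request:
{"name": "step_arm", "arguments": {"slide": [[0,0,0],[0,0,0],[0,0,0],[0,0,0],[0,0,0]], "twist": [5,5,0,0,0]}}

```text
time: 56.85
ee_pos: [0.5482, 0.1367, 0.1094]
eef_rot: [-3.006, 1.569, -0.311]
force: [-1.4, -2.7, 6.0]
opening: 0.587
```

```bash
python3 - <<'E'
from plan import *
s,_,_=st();print(s["ft_torque"],s["effort"][5])
E
```

```text
t 56.85 pos [0.5482 0.1367 0.1094] heady -115.6 down [ 0.0017 -0.0005 -1.    ] j6 2.2427854880290004 F [-1.4057 -2.6904  5.9596] op 0.5870353169050264
[-0.5562  0.167  -0.5705] -0.5430028773844242
```

Resistance is now a steady 0.57 N m with no further descent, so the cap is seated. I'll release, retreat and make a final check.

Request:
{"name": "step_arm", "arguments": {"slide": [[0,0,0],[0,0,0],[0,0,0],[0,0,0],[0,0,0]], "twist": [0,0,0,0,0], "jaw": 1}}

```text
time: 57.48
ee_pos: [0.5477, 0.1374, 0.108]
eef_rot: [0.074, 1.571, 2.77]
force: [-0.2, -0.3, -0.0]
opening: 1.003
```

Request:
{"name": "step_arm", "arguments": {"slide": [[-1,0,0],[-2,0,0],[-4,0,0],[-4,0,0],[0,0,0]], "twist": [0,0,0,0,0]}}

```text
time: 58.1
ee_pos: [0.5498, 0.1378, 0.2224]
eef_rot: [-2.463, 1.562, 0.233]
force: [-0.5, -0.6, -0.6]
opening: 1.0
```

```bash
python3 - <<'E'
from plan import *
st(); c="scene";im=arm.grab_frame(c);a=np.load("pics/s0.npy")
d=np.abs(im.astype(int)-a).max(2)
for n,(u,v,w) in dict(blue1=(191,239,14),blue2=(287,248,14),blue3=(248,306,18),tweez=(162,326,25),radio=(305,365,50),mug=(497,245,50),key=(403,197,26)).items():
    print(n,(d[v-w:v+w,u-w:u+w]>60).sum())
k=np.load("pics/k.npy").astype(int)
print("cap change since k",(np.abs(im-k).max(2)[190:260,345:405]>60).sum())
x,y=.5478,.1373;u,v=proj(c,[x,y,.105])[0].astype(int);w=32
A=cv2.resize(im[v-w:v+w,u-w:u+w],None,fx=9,fy=9,interpolation=cv2.INTER_CUBIC);A=(255*(A/255.)**.6).astype(np.uint8)
cv2.imwrite("pics/z.png",A[:,:,::-1])
E
```

```text
t 58.1 pos [0.5498 0.1378 0.2224] heady -115.51 down [ 0.0085  0.002  -1.    ] j6 2.24132581168931 F [-0.489  -0.622  -0.6275] op 0.9998567927941355
blue1 0
blue2 0
blue3 198
tweez 1245
radio 18
mug 0
key 144
cap change since k 1
```

View pics/z.png

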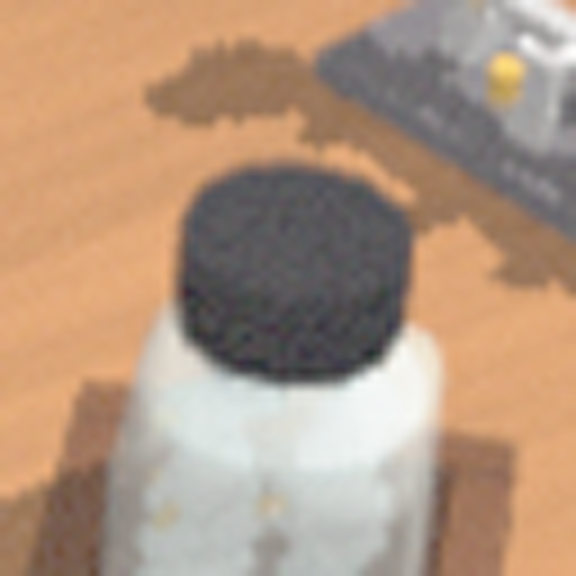

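The picture shows the cap level and low on the jar, spanning about (180–410, 165–382). Nothing has changed since the previous check. The differences at the tweezers, blue3 and key look like the arm's shadow, because the arm never went near them.

```bash
python3 -c "
from station import arm
print(arm.close_job(), arm.get_state()['time'])"
```

```text
the job is handed in; nothing more can be done
the job is handed in; nothing more can be done
```

I closed the jar and handed the job in at about 58 s. I lifted the black cap off its edge to see which end was open, stood it down again in a clear spot and tipped it open side down. I then took it from above, set it on the neck and screwed it clockwise with regrips.

**What the last checks showed:**
- **Fully home:** the grip height stopped at 0.108 m, which is the height expected with the cap fully home. The final picture shows the cap level, with its bottom edge where the home model puts it, and it did not change after the last tightening.
- **Starting the thread:** the first two or three touches caught too high on the neck, so I re-centred by feel. A light turn then let the cap drop level into the start window. I found the start from contact height, because the thread start and the lug could not be seen in the pictures.
- **Bystanders:** no pixels changed at the mug or at two of the blue look-alikes, and only a few at the radio.

**What disagreed or stayed unclear:**
- I turned the gripper about 100–200° more than the nominal amount to home. That was thread slack or the pads slipping on the cap.
- Torque stayed near zero when the height first stopped falling and rose only late. Its sign was inconsistent between the last two grips. It ended at a steady 0.57 N m with no further descent.
- Pixels did change at the tweezers, the third blue look-alike and the key. I put this down to the arm's shadow, since the arm never went near those things, but I did not check it separately.

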